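# Load the leak-test pot and lock its camlock cap

### The job

Get the leak-test pot ready for a run: drop every sealed sensor puck on the bench into a pocket of its own in the pot's mouth, taking hold of the pucks lightly because their shells are thin (no more than about 10 N of grip). Then push the camlock cap down over the grooved neck until it is fully home, and swing its two cam arms down one after the other until each hangs straight down against its stop. Leave the side cutters and the tape roll where they are.

Things in the scene. Friction and masses are not known exactly. Their poses are not given: they have to be found in the camera images.
- pot: the leak-test pot, a grey steel pot 125 mm high, bolted to the bench: round foot 136 mm across and 10 mm thick, straight neck 91 mm across with a groove round it 16 mm below the top, rim edge bevelled to 87 mm. A flush black disc in its mouth has six round pockets. Origin: centre of its underside; z up
- pot_rim (a point): centre of the pot's top, level with the rim; z up. The six pockets lie in a ring round it, each 23 mm across and 9 mm deep, their centres 27.5 mm from this point and from their neighbours
- pocket_1 (a point): centre of the mouth of pocket 1 of the pot, level with the rim. A puck in the pocket stands 5 mm proud of the rim. Any puck may go in any pocket; one that catches on the pocket's edge drops in when it is pressed lightly
- pocket_2 (a point): centre of the mouth of pocket 2 of the pot, level with the rim. A puck in the pocket stands 5 mm proud of the rim. Any puck may go in any pocket; one that catches on the pocket's edge drops in when it is pressed lightly
- pocket_3 (a point): centre of the mouth of pocket 3 of the pot, level with the rim. A puck in the pocket stands 5 mm proud of the rim. Any puck may go in any pocket; one that catches on the pocket's edge drops in when it is pressed lightly
- pocket_4 (a point): centre of the mouth of pocket 4 of the pot, level with the rim. A puck in the pocket stands 5 mm proud of the rim. Any puck may go in any pocket; one that catches on the pocket's edge drops in when it is pressed lightly
- pocket_5 (a point): centre of the mouth of pocket 5 of the pot, level with the rim. A puck in the pocket stands 5 mm proud of the rim. Any puck may go in any pocket; one that catches on the pocket's edge drops in when it is pressed lightly
- pocket_6 (a point): centre of the mouth of pocket 6 of the pot, level with the rim. A puck in the pocket stands 5 mm proud of the rim. Any puck may go in any pocket; one that catches on the pocket's edge drops in when it is pressed lightly
- cap: the camlock cap, grey, 107 mm across and 89 mm high, about 0.5 kg, standing mouth down on the bench. Origin: centre of its lower edge, z up; cam arms on its +y (cam_a) and -y (cam_b) sides. Its skirt (95 mm inside) slips over the neck with 2 mm to spare; the seat inside, 41 mm up, rests on the pot's rim when home. It may be turned any way about the vertical
- cap_spigot (a point): middle of the upright round spigot on top of the cap, the part to hold: 34 mm in diameter, 32 mm long, standing on the cap's shoulder. This point is 73 mm above the cap's lower edge and 16 mm below the spigot's top; axes as the cap's. With the cap home it is 32 mm above pot_rim, on the pot's axis
- cam_a_pin (a point): middle of the hinge pin of cam arm a, 60.5 mm from the cap's axis on its +y side, 20.5 mm above its lower edge. The brass arm is a bar 13 mm wide (18 mm at the end) and 6 mm thick that reaches 67 mm from the pin, the thin wire ring at its end is not solid. The bar's outer face lies 9.5 mm off the pin: outside when the arm hangs down, on top when it stands straight out
- cam_a (a joint): angle of cam arm a: 0 when it hangs straight down beside the neck, against its stop (locked); 1.57 when it stands straight out sideways; 2.15 fully up. It stays where it is left; about 1.5 N at its end swings it. Its nose swings in under the neck's collar, and goes in only if the cap is home
- cam_b_pin (a point): middle of the hinge pin of cam arm b, 60.5 mm from the cap's axis on its -y side, 20.5 mm above its lower edge. The brass arm is a bar 13 mm wide (18 mm at the end) and 6 mm thick that reaches 67 mm from the pin, the thin wire ring at its end is not solid. The bar's outer face lies 9.5 mm off the pin: outside when the arm hangs down, on top when it stands straight out
- cam_b (a joint): angle of cam arm b: 0 when it hangs straight down beside the neck, against its stop (locked); 1.57 when it stands straight out sideways; 2.15 fully up. It stays where it is left; about 1.5 N at its end swings it. Its nose swings in under the neck's collar, and goes in only if the cap is home
- puck_1_mid (a point): sealed sensor puck 1: a small steel disc 20 mm in diameter and 14 mm high with 1.5 mm bevelled edges, 30 g, thin-shelled, lying flat on the bench. This point is its centre, half-way up; z is its axis. Either face may be up; all pucks are alike
- puck_2_mid (a point): sealed sensor puck 2: a small steel disc 20 mm in diameter and 14 mm high with 1.5 mm bevelled edges, 30 g, thin-shelled, lying flat on the bench. This point is its centre, half-way up; z is its axis. Either face may be up; all pucks are alike
- puck_3_mid (a point): sealed sensor puck 3: a small steel disc 20 mm in diameter and 14 mm high with 1.5 mm bevelled edges, 30 g, thin-shelled, lying flat on the bench. This point is its centre, half-way up; z is its axis. Either face may be up; all pucks are alike
- puck_4_mid (a point): sealed sensor puck 4: a small steel disc 20 mm in diameter and 14 mm high with 1.5 mm bevelled edges, 30 g, thin-shelled, lying flat on the bench. This point is its centre, half-way up; z is its axis. Either face may be up; all pucks are alike
- puck_5_mid (a point): sealed sensor puck 5: a small steel disc 20 mm in diameter and 14 mm high with 1.5 mm bevelled edges, 30 g, thin-shelled, lying flat on the bench. This point is its centre, half-way up; z is its axis. Either face may be up; all pucks are alike
- puck_6_mid (a point): sealed sensor puck 6: a small steel disc 20 mm in diameter and 14 mm high with 1.5 mm bevelled edges, 30 g, thin-shelled, lying flat on the bench. This point is its centre, half-way up; z is its axis. Either face may be up; all pucks are alike
- side_cutter: a pair of side cutters with orange handles, 42 x 118 x 12 mm, lying at the left of the bench; not to be moved. Origin: centre of its underside
- tape_roll_2: a roll of pale tape, 56 mm across and 17 mm high, lying at the right of the bench; not to be moved. Origin: centre of its underside

How it is judged:
By the outcome, as a careful person would: the job done as asked, in the order asked, and still so for the second after the job is handed in, with the robot touching nothing.
Of puck_1, puck_2, puck_3, puck_4, puck_5, puck_6 only 4 to 6 are there at a start; the rules pass over those that are not, and their reading is None.
At some moment in a run one of puck_1, puck_2, puck_3, puck_4, puck_5, puck_6, cap may be knocked a few centimetres aside while the robot is not near it.
Once in a run the grip may slacken for a moment while it holds something.
It also fails if it takes over 208 s, if anything falls off the work surface, if the arm or the gripper's body presses on something with over 40 N, if the wrist force passes 120 N, or if a joint passes its speed limit or range.

### The arm

A 6-joint arm with a two-finger parallel gripper is mounted at the origin on a cart in front of the work surface, level with it; the furniture and walls round the work are solid. World frame = base frame: x ahead of the robot, y to its left, z up, the work surface at z = 0. Lengths are in mm, angles in rad, forces in N, time in s.
With the tool pointing down it reaches from about 350 to 775 mm from the base axis. Payload 7.3 kg.
Tool frame: the origin (TCP) lies on the centre line of the jaws, within the pads' length; the fingertips stand finger_overhang ahead of it and the grasp point (between the pads) lies 8 mm behind it (finger_overhang is the distance from the TCP to the fingertips, in mm); z points along the fingers, y is the line along which they close (so a half turn about z gives the same grasp; the last joint's range is limited). The gripper opens to 92 mm and grips with 3 to 60 N. Pads are 19 mm wide; open, the fingers measure 130 mm over their backs; the gripper's body (75 mm by 190 mm) begins 47 mm behind the grasp point.
Start: joints at [1.133, 0.342, 1.524, -0, 1.275, -0.146], TCP at [151.015, 502.83, 237.741] pointing down, gripper open.
Joint ranges: [-2.53, 2.53], [-0.77, 2.02], [0.04, 2.7], [-1, 4.14], [0.28, 2.66], [-3.11, 3.11]. Speed limits (rad/s): [2.57, 2.57, 3.14, 3.14, 3.14, 3.14].

### API

Orientations are given as [roll, pitch, yaw] about the fixed x, y, z axes, in that order (R = Rz(yaw) Ry(pitch) Rx(roll)).
In Python, from plant import get_obs, capture, close_job, finger_overhang gives the robot as it stands.
- The arm moves only by the shell command python3 -m inch 'ROWS'. ROWS is JSON, one flat list of numbers, 7 for each row, row after row: the turn, a rotation vector about the tool's x, y, z scaled (see below), then the shift along the tool's x, y, z scaled (see below), then the closure, from -1 (fully open) to 1 (shut). In form: [ax, ay, az, tx, ty, tz, gripper, ax, ay, az, tx, ty, tz, gripper, ...]. A call has 1 to 10 rows; each row shifts and turns the commanded pose from where the row before left it, along the tool's axes as they then stand; what a row does not reach is not made up. The controller multiplies each number of a shift by 0.8 m and each number of a turn by 1.5 rad. A row lasts 1/12 s, in which the tool goes at most 41.7 mm and 7.16 degrees, less where a joint would pass 70% of its speed; a pose out of reach is approached as far as the arm can. A call with a number of a shift or a turn outside -1 to 1 is refused whole. A call with a gripper value outside its range is refused whole. The fingers move at their own pace and stop on an object; the grip force is fixed at half the most. Time passes only in rows, so rows that do not move let the fingers close. It gives the time, the measured TCP pose, the force, the opening and the grip force at its end, in the units of the state.
- get_obs(): the state, without advancing time (a new reading comes with each control period).
- capture(name): name is "scene" or "top" or "wrist"; returns a dict with "image" (420x560x3 uint8, red, green, blue), "mtx" (3x3 intrinsics, pixels), "pose" (4x4, takes a point from camera to world coordinates). Camera axes: x right, y up, looking along -z (the intrinsics and any distortion apply to the point x, -y, -z); pixel columns grow to the right and rows downward; lengths in mm; the calibration is good to about 2 mm. A picture is of the moment at which its call begins. There is no depth.
- close_job(): hands the job in; it is judged then, once.
The state is a dict: "time": time; "joint_positions": joint angles; "dq": joint speeds; "tau": joint torques, N m; "tool_pos": TCP position; "tcp_rot": TCP orientation; "contact_force": force on the tool from outside, world axes, zero at the start; "moment": the same for the moment, N m; "grip_width": finger opening in mm; "finger_force": force on a finger pad.
Only numpy, scipy, OpenCV 4.12 (cv2) and the standard library are available. Lean on these libraries where they do the work, as an engineer would, in place of code of your own. Each camera call takes 0.05 s, during which the arm holds its last target. There are 200 camera calls.

## Working session

There is one attempt and no reset: what is moved stays moved. The work goes in short steps, Python scripts to look and compute and a shell command to move; the robot and the scene stay as the last step left them, time stands still between calls to the robot, and variables do not carry over. Pictures are saved under pics/ and viewed, at most 14 in all, crops included, and the job is handed in when it is done.

```bash
mkdir -p pics; ls; cat > h.py <<'E'
import numpy as np, cv2, sys
from plant import get_obs, capture, finger_overhang
def snap(n,f=None):
    c=capture(n)
    if f: cv2.imwrite('pics/'+f,c['image'][:,:,::-1])
    return c
def ray(c,u,v):
    K=np.array(c['mtx']);T=np.array(c['pose'])
    d=np.linalg.solve(K,[u,v,1.0]);d=np.array([d[0],-d[1],-d[2]])
    return T[:3,3],T[:3,:3]@d
def onz(c,u,v,z):
    o,d=ray(c,u,v);return (o+d*(z-o[2])/d[2]).round(1)
def proj(c,p):
    K=np.array(c['mtx']);T=np.array(c['pose'])
    q=T[:3,:3].T@(np.array(p,float)-T[:3,3]);q=K@[q[0],-q[1],-q[2]];return (q[:2]/q[2]).round(1)
E
python3 - <<'E'
from h import *
print(finger_overhang if not callable(finger_overhang) else finger_overhang()); o=get_obs(); print({k:np.round(v,3) for k,v in o.items()})
for n in ('top','scene'):
    c=snap(n,n+'0.png'); print(n,c['mtx'],np.round(c['pose'],3), [k for k in c])
E
```

```text
pics
11.0
{'time': np.float64(0.0), 'joint_positions': array([ 1.133,  0.343,  1.525,  0.   ,  1.275, -0.146]), 'dq': array([-0.001,  0.   , -0.001, -0.001, -0.   , -0.001]), 'tau': array([ -0.   , -43.125, -24.422,   0.072,   0.056,  -0.   ]), 'tool_pos': array([150.828, 502.465, 237.049]), 'tcp_rot': array([-3.14, -0.  ,  2.85]), 'contact_force': array([ 1.008, -0.119,  0.79 ]), 'moment': array([-0.021,  0.043,  0.065]), 'finger_force': np.float64(0.0), 'grip_width': np.float64(91.653)}
top [[495.9447643    0.         277.4625888 ]
 [  0.         495.9447643  212.24554852]
 [  0.           0.           1.        ]] [[ 1.000000e-03  9.890000e-01 -1.500000e-01  3.171320e+02]
 [-1.000000e+00  2.000000e-03  3.000000e-03  1.339700e+02]
 [ 3.000000e-03  1.500000e-01  9.890000e-01  1.296168e+03]
 [ 0.000000e+00  0.000000e+00  0.000000e+00  1.000000e+00]] ['image', 'mtx', 'pose']
scene [[499.47114883   0.         281.08251014]
 [  0.         499.47114883 210.30430783]
 [  0.           0.           1.        ]] [[ 7.45000e-01  4.23000e-01 -5.16000e-01 -3.42730e+01]
 [-6.67000e-01  4.48000e-01 -5.95000e-01 -5.17539e+02]
 [-2.10000e-02  7.87000e-01  6.16000e-01  7.95266e+02]
 [ 0.00000e+00  0.00000e+00  0.00000e+00  1.00000e+00]] ['image', 'mtx', 'pose']
```

View pics/top0.png

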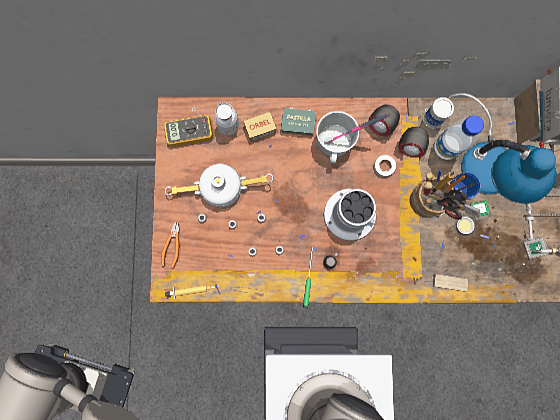

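View pics/scene0.png

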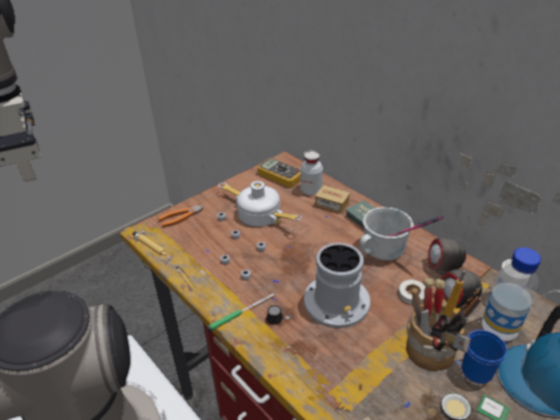

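```bash
python3 - <<'E'
from h import *
c=snap('top'); im=c['image']
for uv in [(202,218),(232,224),(261,217),(252,252),(279,250)]:
    print('puck',onz(c,*uv,14), end=' ')
    # refine: bright-blob centroid
    u,v=uv; p=im[v-7:v+8,u-7:u+8].astype(int); s=p.max(2)-p.min(2); m=(s<35)
    ys,xs=np.nonzero(m); print(m.sum(), onz(c,xs.mean()+u-7,ys.mean()+v-7,7))
print('pot rim',onz(c,357,208,125)); print('cap spigot',onz(c,218,183,89)); print('ends',onz(c,168,191,60),onz(c,270,178,60))
cv2.imwrite('pics/crop0.png',np.hstack([cv2.resize(im[160:270,160:300],None,fx=3.5,fy=3.5,interpolation=2),cv2.resize(im[180:250,315:385],None,fx=4,fy=5.5,interpolation=2)])[:,:,::-1])
E
```

```text
puck [496.  326.8  14. ] 57 [497.3 328.4   7. ]
puck [480.3 248.3  14. ] 55 [481.1 248.6   7. ]
puck [498.9 172.9  14. ] 53 [497.8 172.7   7. ]
puck [407.5 195.6  14. ] 51 [409.6 195.8   7. ]
puck [412.8 125.8  14. ] 52 [414.3 125.1   7. ]
pot rim [505.3 -60.  125. ]
cap spigot [573.3 277.9  89. ]
ends [558.5 407.7  60. ] [592.7 149.2  60. ]
```

View pics/crop0.png

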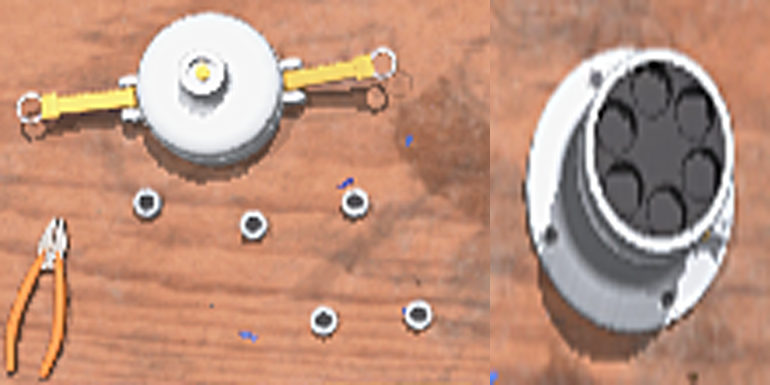

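```bash
python3 -m inch '[0,0,-0.065,0,0,0,-1, 0,0,-0.065,0,0,0,-1, 0,0,-0.064,0,0,0,-1]'
python3 -m inch '[0,0,0,-0.036,-0.036,0,-1, 0,0,0,-0.036,-0.036,0,-1, 0,0,0,-0.036,-0.036,0,-1, 0,0,0,-0.036,-0.036,0,-1, 0,0,0,-0.036,-0.036,0,-1, 0,0,0,-0.036,-0.036,0,-1, 0,0,0,-0.036,-0.036,0,-1, 0,0,0,-0.036,-0.036,0,-1, 0,0,0,-0.036,-0.036,0,-1, 0,0,0,0,0,0,0.3]'
python3 - <<'E'
from h import *
c=snap('wrist','w0.png'); print(np.round(c['pose'],3)); print(c['mtx'])
for p in [(497,328,7),(481,249,7),(498,173,7),(409,196,7),(414,125,7)]: print(proj(c,p))
E
```

```text
time: 0.4
tool_pos: [150.9, 502.7, 237.4]
tcp_rot: [-3.141, -0.0, -3.138]
contact_force: [0.6, -0.2, 0.8]
grip_width: 91.8
finger_force: 0.0
time: 1.23
tool_pos: [414.4, 238.8, 237.5]
tcp_rot: [-3.14, 0.002, 3.135]
contact_force: [0.3, -0.7, -0.1]
grip_width: 88.5
finger_force: 0.0
[[ 8.00000e-03 -9.69000e-01 -2.47000e-01  3.48521e+02]
 [ 1.00000e+00  7.00000e-03  3.00000e-03  2.39216e+02]
 [-1.00000e-03 -2.47000e-01  9.69000e-01  3.84870e+02]
 [ 0.00000e+00  0.00000e+00  0.00000e+00  1.00000e+00]]
[[306.51540546   0.         283.68302982]
 [  0.         306.51540546 210.66338479]
 [  0.           0.           1.        ]]
[352.5 248.6]
[292.4 237.4]
[234.6 250.1]
[249.7 182.9]
[193.  187.3]
```

View pics/w0.png

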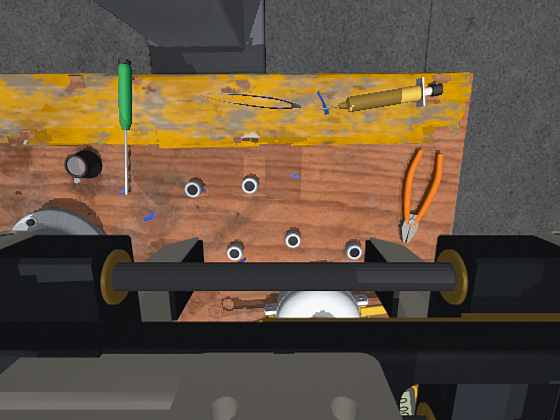

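```bash
cat >> h.py <<'E'
def pucks(c,pts,zc=10,w=14):
    im=c['image'].astype(int); out=[]
    for p in pts:
        u,v=proj(c,(p[0],p[1],zc)); u0,v0=int(u)-w,int(v)-w
        q=im[max(v0,0):v0+2*w,max(u0,0):u0+2*w]; q=cv2.GaussianBlur(q.astype(np.uint8),(3,3),0).astype(int)
        m=((q.max(2)-q.min(2)<30)).astype(np.uint8)
        n,l,s,ce=cv2.connectedComponentsWithStats(m)
        k=1+np.argmax(s[1:,4]); out.append((s[k].tolist(),onz(c,max(u0,0)+ce[k][0],max(v0,0)+ce[k][1],zc)))
    return out
E
python3 - <<'E'
from h import *
P=[(499,328),(484,248.7),(500,172.8),(411,196),(416,125.5)]
for n in('wrist','top'):
    c=capture(n)
    for r in pucks(c,P,9 ,14 if n=='wrist' else 8): print(n,*r)
E
```

```text
wrist [0, 3, 28, 25, 367] [502.9 329.6   9. ]
wrist [7, 4, 16, 18, 224] [482.  248.9   9. ]
wrist [0, 5, 28, 23, 376] [505.1 172.5   9. ]
wrist [7, 6, 17, 17, 230] [410.9 196.1   9. ]
wrist [6, 5, 20, 18, 258] [415.  126.1   9. ]
top [0, 0, 16, 16, 256] [500.6 331.6   9. ]
top [0, 0, 16, 16, 256] [487.6 250.2   9. ]
top [2, 6, 14, 10, 76] [492.8 172.    9. ]
top [0, 0, 16, 16, 256] [414.4 199.8   9. ]
top [4, 6, 8, 8, 53] [414.3 126.1   9. ]
```

```bash
python3 -m inch '[0,0,0,0.001,-0.009,0.030,0.3, 0,0,0,0.001,-0.009,0.030,0.3, 0,0,0,0.001,-0.009,0.030,0.3, 0,0,0,0.001,-0.009,0.030,0.3, 0,0,0,0,-0.009,0.030,0.3, 0,0,0,0,-0.009,0.030,0.3, 0,0,0,0,0,0.030,0.3, 0,0,0,0,0,0.030,0.3, 0,0,0,0,0,0,0.3, 0,0,0,0,0,0,0.3]'
python3 - <<'E'
from h import *
c=snap('wrist','w1.png')
P=[(482,249),(411,196),(415,126)]
for r in pucks(c,P,9,22): print(*r)
print(proj(c,(411,196,14)))
E
```

```text
time: 2.22
tool_pos: [405.3, 201.2, 45.3]
tcp_rot: [-3.141, -0.003, -3.14]
contact_force: [0.2, -0.2, 0.0]
grip_width: 32.3
finger_force: 0.0
[0, 0, 44, 44, 1936] [481.2 248.    9. ]
[0, 5, 44, 39, 1163] [413.8 195.7   9. ]
[0, 3, 44, 41, 1804] [415.6 125.    9. ]
[275.8 251.3]
```

View pics/w1.png

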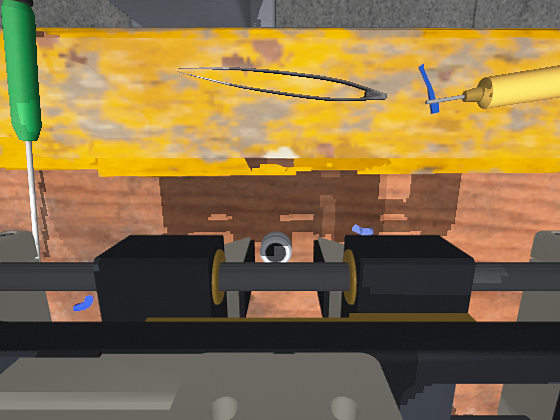

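```bash
python3 -m inch '[0,0,0,-0.007,-0.0065,0.001,0.3, 0,0,0,0,0,0.016,0.3, 0,0,0,0,0,0.016,0.3, 0,0,0,0,0,0,0.5, 0,0,0,0,0,0,0.5,0,0,0,0,0,0,0.54]'; python3 -m inch '[0,0,0,0,0,0,0.57,0,0,0,0,0,0,0.57,0,0,0,0,0,0,0.57]';python3 -m inch '[0,0,0,0,0,0,0.59,0,0,0,0,0,0,0.59,0,0,0,0,0,0,0.59]'
```

```text
time: 2.77
tool_pos: [413.2, 195.2, 20.5]
tcp_rot: [3.141, 0.002, 3.141]
contact_force: [0.3, 0.3, -0.5]
grip_width: 22.0
finger_force: 0.0
time: 3.02
tool_pos: [412.8, 195.2, 19.9]
tcp_rot: [3.141, 0.001, 3.141]
contact_force: [0.6, 0.4, -0.3]
grip_width: 19.7
finger_force: 0.3
time: 3.27
tool_pos: [412.8, 195.2, 19.8]
tcp_rot: [3.141, 0.001, 3.141]
contact_force: [-0.1, 1.0, 5.6]
grip_width: 18.9
finger_force: 8.1
```

```bash
python3 -m inch '[0,0,0,0,0,0,0.52,0,0,0,0,0,0.003,0.52,0,0,0,0.002,0.001,0,0.56,0,0,0,0,0,0,0.58,0,0,0,0,0,0,0.58,0,0,0,0,0,0,0.58]';python3 -m inch '[0,0,0,0,0,0,0.59,0,0,0,0,0,0,0.59]'
```

```text
time: 3.77
tool_pos: [410.6, 195.8, 16.8]
tcp_rot: [-3.142, -0.0, 3.141]
contact_force: [-0.9, -0.9, -0.3]
grip_width: 19.4
finger_force: 5.3
time: 3.93
tool_pos: [410.8, 195.8, 16.9]
tcp_rot: [3.142, -0.0, 3.141]
contact_force: [0.6, -0.4, -1.5]
grip_width: 18.8
finger_force: 12.5
```

```bash
python3 -m inch '[0,0,0,0,0,0,0.58,0,0,0,0,0,-0.02,0.58,0,0,0,0,0,-0.04,0.58,0,0,0,0,0,-0.045,0.58,0,0,0,0,0,-0.045,0.58,0,0,0,0,0,-0.045,0.58,0,0,0,0,0,-0.045,0.58,0,0,0,0,0,-0.026,0.58]'; python3 -m inch '[0,0,0,-0.0233,-0.04,0,0.58,0,0,0,-0.0233,-0.04,0,0.58,0,0,0,-0.0233,-0.04,0,0.58,0,0,0,-0.0233,-0.04,0,0.58,0,0,0,-0.0233,-0.04,0,0.58,0,0,0,-0.0233,-0.04,0,0.58,0,0,0,-0.0233,-0.04,0,0.58,0,0,0,-0.0233,-0.04,0,0.58,0,0,0,0,0,0,0.58]'
python3 - <<'E'
from h import *
c=snap('wrist','w2.png'); print(np.round(c['pose'][:3,3]))
E
```

```text
time: 4.6
tool_pos: [411.6, 196.1, 233.7]
tcp_rot: [3.14, 0.005, 3.141]
contact_force: [0.4, 0.7, -1.0]
grip_width: 19.4
finger_force: 5.5
time: 5.35
tool_pos: [562.0, -65.9, 229.0]
tcp_rot: [-3.139, 0.001, 3.136]
contact_force: [-0.9, 0.7, -0.6]
grip_width: 19.2
finger_force: 5.5
[496. -66. 376.]
```

View pics/w2.png

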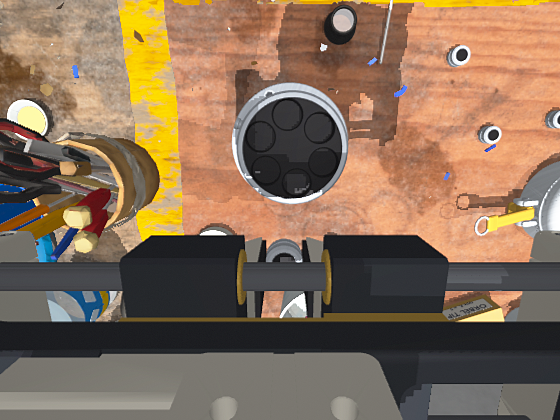

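```bash
python3 - <<'E'
from h import *
c=capture('wrist'); g=cv2.cvtColor(c['image'],cv2.COLOR_RGB2GRAY)
g0=g.copy(); sub=g[80:205,228:354]
m=(sub<90).astype(np.uint8); cs,_=cv2.findContours(m,cv2.RETR_EXTERNAL,cv2.CHAIN_APPROX_NONE)
k=max(cs,key=cv2.contourArea); h=cv2.convexHull(k); e=cv2.fitEllipse(h); print(e)
u,v=e[0][0]+228,e[0][1]+80; C=onz(c,u,v,125); print('pot centre',C,onz(c,u-e[1][0]/2,v,125)-C)
big=cv2.resize(cv2.equalizeHist(sub*(sub<90)),None,fx=4,fy=4,interpolation=cv2.INTER_CUBIC)
H=cv2.HoughCircles(cv2.GaussianBlur(big,(7,7),0),cv2.HOUGH_GRADIENT,1,80,param1=80,param2=12,minRadius=50,maxRadius=64)
for x,y,r in (H[0] if H is not None else []):
    p=onz(c,x/4+228,y/4+80,125); d=p-C; print(p,np.hypot(*d[:2]).round(1),np.degrees(np.arctan2(d[1],d[0])).round(0),r)
cv2.imwrite('pics/pot.png',big)
t=capture('top'); print(onz(t,357,206.9,125))
E
```

```text
((59.924781799316406, 69.9048843383789), (99.09496307373047, 100.49263000488281), 7.734311580657959)
pot centre [508.  -59.7 125. ] [ -0.2 -39.9   0. ]
[526.6 -81.4 125. ] 28.6 -49.0 62.3
[492.9 -37.7 125. ] 26.7 124.0 63.4
[499.  -85.1 125. ] 26.9 -110.0 63.4
[482.7 -63.1 125. ] 25.5 -172.0 57.7
[520.3 -33.7 125. ] 28.8 65.0 63.4
[536.7 -55.9 125. ] 29.0 8.0 60.1
[477.2 -84.7 125. ] 39.7 -141.0 59.0
[506.  -56.5 125. ] 3.8 122.0 59.0
[508.  -60.1 125. ]
```

View pics/pot.png

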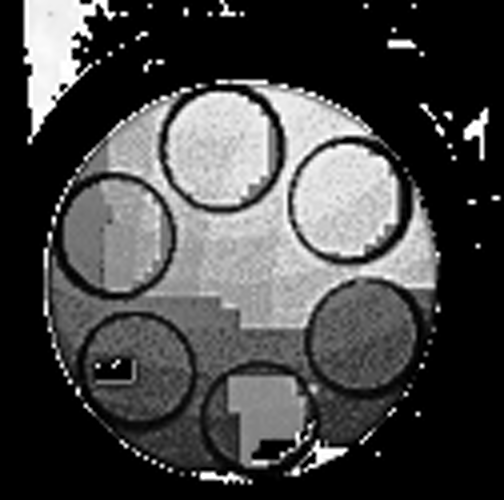

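```bash
cat >> h.py <<'E'
def go(x,y,z,yaw=None):
    o=get_obs(); from scipy.spatial.transform import Rotation as R
    M=R.from_euler('xyz',o['tcp_rot']).as_matrix(); cur=np.degrees(o['tcp_rot'][2])
    d=(np.array([x,y,z])-o['tool_pos'])
    print('pos',o['tool_pos'].round(1),'yaw',cur.round(1),'grip',o['grip_width'].round(1),o['finger_force'].round(1),'F',o['contact_force'].round(1),'t',o['time'].round(1))
    print('shift units now',(M.T@d/800).round(4), 'mm',d.round(1))
    if yaw is not None:
        M2=R.from_euler('xyz',[np.pi,0,np.radians(yaw)]).as_matrix()
        r=R.from_matrix(M.T@M2).as_rotvec()/1.5; print('turn units',r.round(4),' shift after turn',(M2.T@d/800).round(4))
E
python3 -m inch '[0,0,0,0.027,0.0196,0,0.58,0,0,0,0.027,0.0196,0,0.58,0,0,0.0655,0,0,0.0216,0.58,0,0,0.0655,0,0,0.0216,0.58,0,0,0.0655,0,0,0.0216,0.58,0,0,0.0655,0,0,0.0216,0.58,0,0,0,0,0,0,0.58,0,0,0,0,0,0,0.58]'; python3 -c "
from h import *
go(518.9,-34.6,137,157.5)"
```

```text
time: 6.17
tool_pos: [515.6, -27.6, 160.5]
tcp_rot: [-3.142, -0.002, 2.752]
contact_force: [0.4, 0.5, 0.2]
grip_width: 19.4
finger_force: 5.5Traceback (most recent call last):
  File "<string>", line 3, in <module>
    go(518.9,-34.6,137,157.5)
    ~~^^^^^^^^^^^^^^^^^^^^^^^
  File "h.py", line 29, in go
    print('pos',o['tool_pos'].round(1),'yaw',cur.round(1),'grip',o['grip_width'].round(1),o['finger_force'].round(1),'F',o['contact_force'].round(1),'t',o['time'].round(1))
                                                                 ^^^^^^^^^^^^^^^^^^^^^
AttributeError: 'float' object has no attribute 'round'
```

```bash
sed -i "s/    print('pos'.*/    print('pos',*[np.round(o[k],1) for k in ('tool_pos','grip_width','finger_force','contact_force','time')],'yaw',cur.round(1))/" h.py; python3 -c "
from h import *
go(518.9,-34.6,137,157.5)"
```

```text
pos [515.6 -27.6 160.5] 19.4 5.5 [0.4 0.5 0.2] 6.2 yaw 157.7
shift units now [-0.0071 -0.0065  0.0294] mm [  3.3  -7.  -23.5]
turn units [-0.     -0.0012  0.0023]  shift after turn [-0.0071 -0.0065  0.0294]
```

```bash
python3 -m inch '[0,0,0.0023,-0.007,-0.0065,0,0.58,0,0,0,0,0,0.008,0.58,0,0,0,0,0,0.008,0.58,0,0,0,0,0,0.007,0.58,0,0,0,0,0,0.007,0.58,0,0,0,0,0,0,0.58,0,0,0,0,0,0,0.58]'; python3 -c "
from h import *
go(518.9,-34.6,137,157.5)"
```

```text
time: 6.75
tool_pos: [519.6, -35.2, 136.4]
tcp_rot: [3.141, -0.001, 2.745]
contact_force: [0.3, 3.2, 2.5]
grip_width: 19.3
finger_force: 9.2
pos [519.6 -35.2 136.4] 19.3 9.2 [0.3 3.2 2.5] 6.8 yaw 157.3
shift units now [ 0.001   0.0004 -0.0008] mm [-0.7  0.6  0.6]
turn units [ 0.0007 -0.0004 -0.0029]  shift after turn [ 0.001   0.0004 -0.0008]
```

```bash
python3 -m inch '[0,0,0,0,0.0012,0,0.57,0,0,0,0,0,0,0.55,0,0,0,0,0,0,0.45,0,0,0,0,0,0,0.4,0,0,0,0,0,0,0.4,0,0,0,0,0,-0.03,0.4,0,0,0,0,0,-0.03,0.4,0,0,0,-0.03,-0.01,-0.03,0.3,0,0,0,-0.03,-0.01,-0.03,0.3,0,0,0,0,0,0,0.3]'; python3 - <<'E'
from h import *
go(484,249,60,180)
c=snap('wrist','w3.png'); 
cv2.imwrite('pics/w3c.png',cv2.resize(c['image'][80:290,180:460],None,fx=2,fy=2)[:,:,::-1])
print(proj(c,(518.9,-34.6,130)))
E
```

```text
time: 7.58
tool_pos: [562.8, -71.5, 237.6]
tcp_rot: [3.141, 0.012, 2.743]
contact_force: [0.0, -0.5, 0.5]
grip_width: 32.3
finger_force: 0.0
pos [562.8 -71.5 237.6] 32.3 0.0 [ 0.  -0.5  0.5] 7.6 yaw 157.2
shift units now [0.2489 0.3309 0.2193] mm [ -78.8  320.5 -177.6]
turn units [-0.0012  0.0078 -0.2658]  shift after turn [0.0984 0.4007 0.222 ]
[304.7 145.2]
```

View pics/w3c.png

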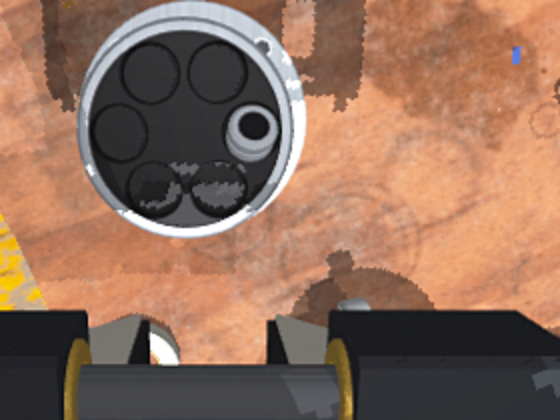

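```bash
python3 -m inch '[0,0,0,0.0228,0.0071,0.03,1,0,0,0,0.0228,0.0071,0.03,1,0,0,0,0.0228,0.0071,0.03,1,0,0,0,0,0,0.009,1,0,0,0,0,0,0.009,1,0,0,0,0,0,0,1,0,0,0,0,0,0,1]'; python3 -m inch '[0,0,0,0,0,0.003,1,0,0,0,0,0,0.002,1,0,0,0,0,0,0,1]';  python3 -m inch '[0,0,0,0,0,0.002,1,0,0,0,0,0,0.002,1,0,0,0,0,0,0,1]'; python3 -c "
from h import *
go(518.9,-34.6,141,157.5)"
```

```text
time: 8.22
tool_pos: [514.8, -31.7, 146.2]
tcp_rot: [3.141, 0.001, 2.744]
contact_force: [0.8, -0.8, -0.0]
grip_width: 0.6
finger_force: 0.0
time: 8.47
tool_pos: [514.5, -31.6, 142.0]
tcp_rot: [3.141, 0.0, 2.744]
contact_force: [0.8, 0.1, -0.7]
grip_width: 0.0
finger_force: 0.0
time: 8.72
tool_pos: [514.8, -31.6, 141.1]
tcp_rot: [3.141, 0.002, 2.744]
contact_force: [-6.2, 0.0, 15.8]
grip_width: 0.5
finger_force: 7.7
pos [514.8 -31.6 141.1] 0.5 7.7 [-6.2  0.  15.8] 8.7 yaw 157.2
shift units now [-0.0062 -0.0015  0.0001] mm [ 4.1 -3.  -0.1]
turn units [ 0.0002  0.0016 -0.003 ]  shift after turn [-0.0062 -0.0015  0.0001]
```

```bash
python3 -m inch '[0,0,0,0,0,-0.03,1,0,0,0,0,0,-0.03,0.3,0,0,0,-0.03,-0.01,-0.03,0.3,0,0,0,-0.03,-0.01,-0.03,0.3,0,0,0,0,0,0,0.3]'; python3 - <<'E'
from h import *
go(484,249,60,180)
c=snap('wrist','w4.png'); 
cv2.imwrite('pics/w4c.png',cv2.resize(c['image'][80:230,180:380],None,fx=3,fy=3)[:,:,::-1])
print(proj(c,(518.9,-34.6,130)))
E
```

```text
time: 9.13
tool_pos: [557.1, -67.9, 240.1]
tcp_rot: [3.141, 0.012, 2.743]
contact_force: [-0.5, -0.8, -0.4]
grip_width: 22.4
finger_force: 0.0
pos [557.1 -67.9 240.1] 22.4 0.0 [-0.5 -0.8 -0.4] 9.1 yaw 157.2
shift units now [0.2406 0.3294 0.2226] mm [ -73.1  316.9 -180.1]
turn units [-0.001   0.008  -0.2658]  shift after turn [0.0913 0.3961 0.2252]
[302.9 153.3]
```

View pics/w4c.png

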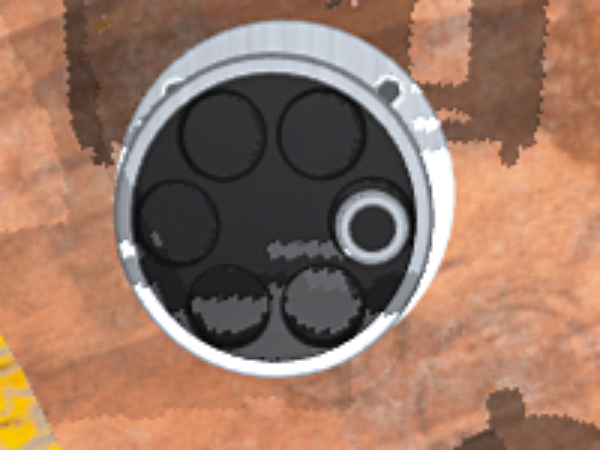

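```bash
cat >> h.py <<'E'
def tops(f=None):
    c=snap('top',f); im=c['image'].astype(int)
    for p in [(499,328),(483,248.7),(500,172.8),(416,125.5)]:
        u,v=proj(c,(*p,7)).astype(int); q=im[v-7:v+8,u-7:u+8]; m=q.max(2)-q.min(2)<35; ys,xs=np.nonzero(m)
        print('top',p,m.sum(), onz(c,xs.mean()+u-7,ys.mean()+v-7,7) if m.sum() else None)
E
python3 -c "
from h import *
tops()"
python3 -m inch '[0,0,-0.0665,0,0,0,0.3,0,0,-0.0665,0,0,0,0.3,0,0,-0.0665,0,0,0,0.3,0,0,-0.0665,0,0,0,0.3]'
python3 -m inch '[0,0,0,0.012,0.0495,0,0.3,0,0,0,0.012,0.0495,0,0.3,0,0,0,0.012,0.0495,0,0.3,0,0,0,0.012,0.0495,0,0.3,0,0,0,0.012,0.0495,0,0.3,0,0,0,0.012,0.0495,0,0.3,0,0,0,0.012,0.0495,0,0.3,0,0,0,0.012,0.0495,0,0.3,0,0,0,0,0,0.04,0.3,0,0,0,0,0,0.04,0.3]'
python3 -m inch '[0,0,0,0,0,0.04,0.3,0,0,0,0,0,0.04,0.3,0,0,0,0,0,0.04,0.3,0,0,0,0,0,0.03,0.3,0,0,0,0,0,0,0.3,0,0,0,0,0,0,0.3]'; python3 - <<'E'
from h import *
go(482,249,17,180)
c=snap('wrist','w5.png'); print(proj(c,(482,249,14)))
cv2.imwrite('pics/w5c.png',cv2.resize(c['image'][150:290,180:380],None,fx=2,fy=2)[:,:,::-1])
E
```

```text
top (499, 328) 57 [497.3 328.4   7. ]
top (483, 248.7) 56 [481.2 248.8   7. ]
top (500, 172.8) 54 [498.  172.9   7. ]
top (416, 125.5) 52 [414.3 125.1   7. ]
time: 9.57
tool_pos: [550.9, -63.9, 233.4]
tcp_rot: [3.14, -0.003, -3.135]
contact_force: [0.2, 0.4, -0.3]
grip_width: 32.2
finger_force: 0.0
time: 10.4
tool_pos: [473.3, 254.8, 170.4]
tcp_rot: [3.14, 0.002, -3.135]
contact_force: [-0.2, -0.1, -0.3]
grip_width: 31.8
finger_force: 0.0
time: 10.9
tool_pos: [472.9, 251.6, 49.6]
tcp_rot: [-3.14, -0.005, -3.14]
contact_force: [0.1, -0.2, 1.4]
grip_width: 32.0
finger_force: 0.0
pos [472.9 251.6  49.6] 32.0 0.0 [ 0.1 -0.2  1.4] 10.9 yaw -179.9
shift units now [-0.0115 -0.0032  0.0407] mm [  9.1  -2.6 -32.6]
turn units [-0.001  -0.0031  0.0014]  shift after turn [-0.0113 -0.0032  0.0407]
[280.1 253.8]
```

View pics/w5c.png

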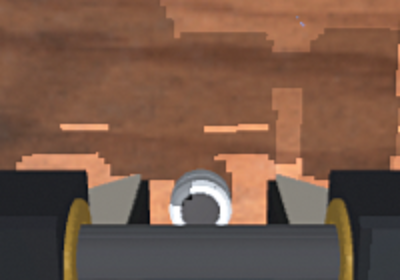

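```bash
python3 -m inch '[0,0,0,-0.0115,-0.0032,0.0007,0.3,0,0,0,0,0,0.02,0.3,0,0,0,0,0,0.02,0.3,0,0,0,0,0,0,0.5,0,0,0,0,0,0,0.54,0,0,0,0,0,0,0.57,0,0,0,0,0,0,0.58,0,0,0,0,0,0,0.58,0,0,0,0,0,0,0.58]'; python3 -c "
from h import *
go(480,100,230,180)"
```

```text
time: 11.7
tool_pos: [485.2, 249.6, 19.7]
tcp_rot: [3.141, 0.003, -3.14]
contact_force: [-0.0, -0.5, 3.9]
grip_width: 19.6
finger_force: 3.4
pos [485.2 249.6  19.7] 19.6 3.4 [-0.  -0.5  3.9] 11.7 yaw -179.9
shift units now [ 0.0062 -0.1868 -0.263 ] mm [  -5.2 -149.6  210.3]
turn units [0.0006 0.0018 0.0012]  shift after turn [ 0.0065 -0.1871 -0.2629]
```

```bash
python3 -m inch '[0,0,0,0,0,0,0.5,0,0,0,0.004,0.0005,0.0035,0.5,0,0,0,0,0,0,0.54,0,0,0,0,0,0,0.57,0,0,0,0,0,0,0.58,0,0,0,0,0,0,0.58,0,0,0,0,0,0,0.58]'; python3 -c "
from h import *
go(491,-37.7,160,217.5)"
```

```text
time: 12.28
tool_pos: [481.0, 249.8, 15.5]
tcp_rot: [3.142, -0.0, -3.14]
contact_force: [0.3, -0.3, -0.9]
grip_width: 19.4
finger_force: 6.3
pos [481.  249.8  15.5] 19.4 6.3 [ 0.3 -0.3 -0.9] 12.3 yaw -179.9
shift units now [-0.0119 -0.3594 -0.1806] mm [  10.  -287.5  144.5]
turn units [ 1.000e-04 -1.000e-04 -4.352e-01]  shift after turn [ 0.2088 -0.2927 -0.1806]
```

```bash
python3 -m inch '[0,0,0,0,0,-0.02,0.58,0,0,0,0,0,-0.045,0.58,0,0,0,0,0,-0.045,0.58,0,0,0,0,0,-0.045,0.58,0,0,0,0,0,-0.045,0.58,0,0,0,-0.003,-0.04,0,0.58,0,0,0,-0.003,-0.04,0,0.58,0,0,0,-0.003,-0.04,0,0.58,0,0,0,-0.003,-0.04,0,0.58]';  python3 -m inch '[0,0,0,0,-0.04,0,0.58,0,0,0,0,-0.04,0,0.58,0,0,0,0,-0.04,0,0.58,0,0,0,0,-0.04,0,0.58,0,0,0,0,-0.039,0,0.58,0,0,0,0,0,0,0.58]'; python3 -m inch '[0,0,-0.0725,0,0,0,0.58,0,0,-0.0725,0,0,0,0.58,0,0,-0.0725,0,0,0,0.58,0,0,-0.0725,0,0,0,0.58,0,0,-0.0725,0,0,0,0.58,0,0,-0.0725,0,0,0,0.58,0,0,0,0,0,0,0.58,0,0,0,0,0,0,0.58]'; python3 -c "
from h import *
go(491.7,-37.7,136,217.5)"
```

```text
time: 13.03
tool_pos: [490.6, 120.7, 175.9]
tcp_rot: [3.141, 0.001, -3.139]
contact_force: [0.1, 0.8, 0.3]
grip_width: 18.8
finger_force: 6.5
time: 13.53
tool_pos: [491.3, -42.1, 175.7]
tcp_rot: [-3.14, 0.001, 3.139]
contact_force: [-0.2, -0.6, -0.3]
grip_width: 19.5
finger_force: 6.5
time: 14.2
tool_pos: [491.0, -37.0, 175.6]
tcp_rot: [3.141, 0.0, -2.49]
contact_force: [-1.2, -0.4, 0.5]
grip_width: 19.3
finger_force: 6.5
pos [491.  -37.  175.6] 19.3 6.5 [-1.2 -0.4  0.5] 14.2 yaw -142.7
shift units now [-0.0001 -0.0012  0.0495] mm [  0.7  -0.7 -39.6]
turn units [ 0.0002  0.0001 -0.0022]  shift after turn [-0.0001 -0.0012  0.0495]
```

```bash
python3 -m inch '[0,0,0,0,-0.001,0.02,0.58,0,0,0,0,0,0.01,0.58,0,0,0,0,0,0.01,0.58,0,0,0,0,0,0.0085,0.58,0,0,0,0,0,0,0.58,0,0,0,0,0,0,0.58]'; python3 -c "
from h import *
go(491.7,-37.7,136,217.5)"
```

```text
time: 14.7
tool_pos: [491.5, -38.0, 136.6]
tcp_rot: [3.141, -0.0, -2.488]
contact_force: [0.4, -0.1, -0.2]
grip_width: 19.4
finger_force: 6.4
pos [491.5 -38.  136.6] 19.4 6.4 [ 0.4 -0.1 -0.2] 14.7 yaw -142.6
shift units now [-0.0003  0.0001  0.0008] mm [ 0.2  0.3 -0.6]
turn units [ 0.0002 -0.0001 -0.0007]  shift after turn [-0.0003  0.0001  0.0008]
```

```bash
python3 -m inch '[0,0,0,0,0,0.0005,0.55,0,0,0,0,0,0,0.45,0,0,0,0,0,0,0.4,0,0,0,0,0,0,0.4,0,0,0,0,0,-0.015,0.4,0,0,0,0,0,-0.016,0.4,0,0,0,0,0,0,1,0,0,0,0,0,0,1,0,0,0,0,0,0,1]'; python3 -m inch '[0,0,0,0,0,0.015,1,0,0,0,0,0,0.006,1,0,0,0,0,0,0.003,1,0,0,0,0,0,0,1]';  python3 -c "
from h import *
go(491.7,-37.7,141,217.5)"
```

```text
time: 15.45
tool_pos: [491.3, -38.0, 160.7]
tcp_rot: [3.141, -0.0, -2.487]
contact_force: [-0.3, 0.6, 0.2]
grip_width: 11.9
finger_force: 0.0
time: 15.78
tool_pos: [491.1, -37.9, 141.6]
tcp_rot: [3.14, -0.001, -2.487]
contact_force: [-1.2, -0.1, 0.5]
grip_width: 0.6
finger_force: 0.0
pos [491.1 -37.9 141.6] 0.6 0.0 [-1.2 -0.1  0.5] 15.8 yaw -142.5
shift units now [-0.0008 -0.0002  0.0007] mm [ 0.6  0.2 -0.6]
turn units [ 0.0008 -0.0006 -0.0002]  shift after turn [-0.0008 -0.0002  0.0007]
```

```bash
python3 -m inch '[0,0,0,0,0,-0.03,1,0,0,0,0,0,-0.045,0.3,0,0,0.0727,0,0,0,0.3,0,0,0.0727,0,0,0,0.3,0,0,0.0727,0,0,0,0.3,0,0,0.0727,0,0,0,0.3,0,0,0.0727,0,0,0,0.3,0,0,0.0727,0,0,0,0.3]'; python3 -m inch '[0,0,0,-0.0015,0.044,0,0.3,0,0,0,-0.0015,0.044,0,0.3,0,0,0,-0.0015,0.044,0,0.3,0,0,0,-0.0015,0.044,0,0.3,0,0,0,-0.0015,0.044,0,0.3,0,0,0,-0.0015,0.044,0,0.3,0,0,0,0,0,0.045,0.3,0,0,0,0,0,0.045,0.3,0,0,0,0,0,0.045,0.3,0,0,0,0,0,0.045,0.3]';python3 -m inch '[0,0,0,0,0,0,0.3,0,0,0,0,0,0,0.3,0,0,0,0,0,0,0.3]'; python3 -c "
from h import *
tops()
go(498.3,172.8,16.2,180)"
```

```text
time: 16.45
tool_pos: [491.4, -38.0, 201.7]
tcp_rot: [3.141, -0.001, 3.136]
contact_force: [0.1, -0.1, -0.4]
grip_width: 31.9
finger_force: 0.0
time: 17.28
tool_pos: [498.4, 173.6, 56.5]
tcp_rot: [3.141, 0.0, -3.141]
contact_force: [-1.0, 0.6, 0.1]
grip_width: 32.1
finger_force: 0.0
time: 17.53
tool_pos: [499.9, 173.3, 59.6]
tcp_rot: [3.141, 0.002, 3.141]
contact_force: [0.7, -0.1, -0.9]
grip_width: 32.3
finger_force: 0.0
top (499, 328) 56 [497.5 328.4   7. ]
top (483, 248.7) 218 [484.2 248.9   7. ]
top (500, 172.8) 225 [502.5 173.1   7. ]
top (416, 125.5) 225 [415.9 125.8   7. ]
pos [500.4 173.4  60.3] 32.2 0.0 [-0.3  0.6 -0.1] 17.6 yaw 180.0
shift units now [ 0.0028 -0.0008  0.0551] mm [ -2.1  -0.6 -44.1]
turn units [ 0.0005  0.0025 -0.0001]  shift after turn [ 0.0026 -0.0008  0.0551]
```

```bash
python3 -m inch '[0,0,0,0.0027,-0.0008,0.015,0.3,0,0,0,0,0,0.02,0.3,0,0,0,0,0,0.02,0.3,0,0,0,0,0,0,0.5,0,0,0,0,0,0,0.54,0,0,0,0,0,0,0.57,0,0,0,0,0,0,0.58,0,0,0,0,0,0,0.58,0,0,0,0,0,0,0.58]'; python3 -c "
from h import *
go(497.9,-84.9,180,157.5)"
```

```text
time: 18.33
tool_pos: [497.9, 172.8, 15.7]
tcp_rot: [3.141, 0.003, 3.142]
contact_force: [-0.7, 0.5, 6.8]
grip_width: 19.4
finger_force: 5.9
pos [497.9 172.8  15.7] 19.4 5.9 [-0.7  0.5  6.8] 18.3 yaw 180.0
shift units now [-0.0007 -0.322  -0.2056] mm [   0.  -257.7  164.3]
turn units [0.0009 0.0021 0.2618]  shift after turn [-0.1233 -0.2976 -0.2053]
```

```bash
python3 -m inch '[0,0,0,0,0,-0.025,0.58,0,0,0,0,0,-0.045,0.58,0,0,0,0,0,-0.045,0.58,0,0,0,0,0,-0.045,0.58,0,0,0,0,0,-0.045,0.58,0,0,0,0,-0.04,0,0.58,0,0,0,0,-0.04,0,0.58,0,0,0,0,-0.04,0,0.58,0,0,0,0,-0.04,0,0.58]';  python3 -m inch '[0,0,0,0,-0.04,0,0.58,0,0,0,0,-0.04,0,0.58,0,0,0,0,-0.04,0,0.58,0,0,0,0,-0.04,0,0.58,0,0,0.065,0,0,0,0.58,0,0,0.065,0,0,0,0.58,0,0,0.065,0,0,0,0.58,0,0,0.067,0,0,0,0.58,0,0,0,0,0,0,0.58,0,0,0,0,0,0,0.58]'; python3 -c "
from h import *
go(497.9,-84.9,135.8,157.5)"
```

```text
time: 19.08
tool_pos: [496.4, 43.4, 179.0]
tcp_rot: [-3.142, 0.001, -3.141]
contact_force: [1.4, 0.4, -1.5]
grip_width: 19.2
finger_force: 6.1
time: 19.92
tool_pos: [496.6, -83.5, 178.4]
tcp_rot: [3.141, 0.0, 2.752]
contact_force: [-0.1, 0.2, -0.1]
grip_width: 19.5
finger_force: 6.1
pos [496.6 -83.5 178.4] 19.5 6.1 [-0.1  0.2 -0.1] 19.9 yaw 157.7
shift units now [-0.0022 -0.001   0.0533] mm [  1.3  -1.4 -42.6]
turn units [0.0001 0.0003 0.0018]  shift after turn [-0.0022 -0.001   0.0533]
```

Place, release, press check.

```bash
python3 -m inch '[0,0,0.002,-0.0022,-0.001,0.023,0.58,0,0,0,0,0,0.01,0.58,0,0,0,0,0,0.01,0.58,0,0,0,0,0,0.01,0.58,0,0,0,0,0,0,0.58,0,0,0,0,0,0,0.58]'; python3 -c "
from h import *
go(497.9,-84.9,135.8,157.5)"
```

```text
time: 20.42
tool_pos: [497.8, -84.7, 136.2]
tcp_rot: [3.142, 0.0, 2.747]
contact_force: [-2.2, 0.5, 6.9]
grip_width: 19.2
finger_force: 9.6
pos [497.8 -84.7 136.2] 19.2 9.6 [-2.2  0.5  6.9] 20.4 yaw 157.4
shift units now [-0.0002 -0.0001  0.0005] mm [ 0.1 -0.2 -0.4]
turn units [ 0.      0.     -0.0014]  shift after turn [-0.0002 -0.0001  0.0005]
```

```bash
python3 -m inch '[0,0,0,0.0017,-0.0007,0,0.57,0,0,0,0,0,0,0.57]'; python3 -m inch '[0,0,0,0,0,0.0,0.55,0,0,0,0,0,0,0.45,0,0,0,0,0,0,0.4,0,0,0,0,0,0,0.4,0,0,0,0,0,-0.015,0.4,0,0,0,0,0,-0.016,0.4,0,0,0,0,0,0,1,0,0,0,0,0,0,1,0,0,0,0,0,0,1]'; python3 -m inch '[0,0,0,0,0,0.010,1,0,0,0,0,0,0.006,1,0,0,0,0,0,0.003,1,0,0,0,0,0,0,1]';python3 -m inch '[0,0,0,0,0,0.003,1,0,0,0,0,0,0.003,1,0,0,0,0,0,0,1]';  python3 -c "
from h import *
go(497.9,-84.9,141,157.5)"
```

```text
time: 20.58
tool_pos: [497.2, -84.9, 136.3]
tcp_rot: [3.141, 0.002, 2.746]
contact_force: [1.1, 1.0, 5.0]
grip_width: 19.6
finger_force: 3.8
time: 21.33
tool_pos: [496.0, -84.7, 159.6]
tcp_rot: [-3.142, -0.001, 2.746]
contact_force: [-0.1, 0.1, -0.1]
grip_width: 12.0
finger_force: 0.0
time: 21.67
tool_pos: [495.8, -84.6, 143.9]
tcp_rot: [-3.141, -0.003, 2.746]
contact_force: [-0.1, -1.4, 0.8]
grip_width: 0.6
finger_force: 0.0
time: 21.92
tool_pos: [496.7, -84.9, 141.2]
tcp_rot: [3.142, 0.001, 2.746]
contact_force: [-1.1, 0.8, 7.6]
grip_width: 0.4
finger_force: 3.4
pos [496.7 -84.9 141.2] 0.4 3.4 [-1.1  0.8  7.6] 21.9 yaw 157.3
shift units now [-0.0014  0.0007  0.0003] mm [ 1.2  0.  -0.2]
turn units [ 0.      0.0006 -0.0022]  shift after turn [-0.0014  0.0007  0.0003]
```

```bash
python3 -m inch '[0,0,0,0,0,-0.03,1,0,0,0.0773,0,0,-0.045,0.3,0,0,0.0773,0,0,0,0.3,0,0,0.0773,0,0,0,0.3,0,0,0.0773,0,0,0,0.3,0,0,0.0773,0,0,0,0.3,0,0,0.0773,0,0,0,0.3,0,0,0.0773,0,0,0,0.3,0,0,0.0773,0,0,0,0.3,0,0,0.0773,0,0,0,0.3]'; python3 -m inch '[0,0,0,0.0392,-0.0096,0,0.3,0,0,0,0.0392,-0.0096,0,0.3,0,0,0,0.0392,-0.0096,0,0.3,0,0,0,0.0392,-0.0096,0,0.3]'; python3 -c "
from h import *
tops()"; python3 -m inch '[0,0,0,0.0392,-0.0096,0,0.3,0,0,0,0.0392,-0.0096,0,0.3,0,0,0,0.0392,-0.0096,0,0.3,0,0,0,0,0,0.045,0.3,0,0,0,0,0,0.045,0.3,0,0,0,0,0,0.045,0.3,0,0,0,0,0,0.04,0.3,0,0,0,0,0,0,0.3,0,0,0,0,0,0,0.3]'; python3 -c "
from h import *
go(414.5,125.6,16,97.5)"
```

```text
time: 22.75
tool_pos: [496.5, -84.9, 200.4]
tcp_rot: [3.141, 0.0, 1.696]
contact_force: [-0.5, 0.4, -0.1]
grip_width: 32.4
finger_force: 0.0
time: 23.08
tool_pos: [448.9, 36.5, 200.4]
tcp_rot: [3.141, -0.0, 1.701]
contact_force: [0.9, 0.5, 0.3]
grip_width: 32.2
finger_force: 0.0
top (499, 328) 57 [497.3 328.4   7. ]
top (483, 248.7) 0 None
top (500, 172.8) 1 [510.5 181.1   7. ]
top (416, 125.5) 53 [414.2 124.8   7. ]
time: 23.88
tool_pos: [413.7, 125.5, 59.9]
tcp_rot: [-3.138, -0.0, 1.702]
contact_force: [0.2, -0.3, 1.2]
grip_width: 32.2
finger_force: 0.0
pos [413.7 125.5  59.9] 32.2 0.0 [ 0.2 -0.3  1.2] 23.9 yaw 97.5
shift units now [-0.0001  0.0011  0.0548] mm [  0.8   0.1 -43.9]
turn units [-0.0023 -0.0001  0.0002]  shift after turn [-0.0001  0.001   0.0548]
```

```bash
python3 -m inch '[0,0,0,0,0.001,0.015,0.3,0,0,0,0,0,0.02,0.3,0,0,0,0,0,0.02,0.3,0,0,0,0,0,0,0.5,0,0,0,0,0,0,0.54,0,0,0,0,0,0,0.57,0,0,0,0,0,0,0.58,0,0,0,0,0,0,0.58,0,0,0,0,0,0,0.58]'; python3 -c "
from h import *
go(480.8,-63.2,180,97.5)"
```

```text
time: 24.63
tool_pos: [416.4, 126.0, 17.7]
tcp_rot: [3.138, -0.0, 1.702]
contact_force: [1.5, -0.8, 6.6]
grip_width: 19.3
finger_force: 4.7
pos [416.4 126.   17.7] 19.3 4.7 [ 1.5 -0.8  6.6] 24.6 yaw 97.5
shift units now [-0.2449  0.0495 -0.2027] mm [  64.4 -189.2  162.3]
turn units [ 0.0021 -0.      0.0002]  shift after turn [-0.2449  0.0489 -0.2029]
```

```bash
python3 -m inch '[0,0,0,0,0,-0.025,0.58,0,0,0,0,0,-0.045,0.58,0,0,0,0,0,-0.045,0.58,0,0,0,0,0,-0.045,0.58,0,0,0,0,0,-0.043,0.58,0,0,0,-0.035,0.0071,0,0.58,0,0,0,-0.035,0.0071,0,0.58,0,0,0,-0.035,0.0071,0,0.58]';  python3 -m inch '[0,0,0,-0.035,0.0071,0,0.58,0,0,0,-0.035,0.0071,0,0.58,0,0,0,-0.035,0.0071,0,0.58,0,0,0,-0.035,0.0071,0,0.58,0,0,0,0,0,0,0.58,0,0,0,0,0,0,0.58]'; python3 -c "
from h import *
go(480.8,-63.2,136,97.5)"
```

```text
time: 25.3
tool_pos: [443.4, 44.1, 180.2]
tcp_rot: [3.139, 0.0, 1.704]
contact_force: [-0.2, -0.1, -0.5]
grip_width: 19.1
finger_force: 4.8
time: 25.8
tool_pos: [480.3, -64.3, 178.9]
tcp_rot: [-3.141, -0.0, 1.699]
contact_force: [-0.6, 0.8, -0.3]
grip_width: 19.6
finger_force: 4.8
pos [480.3 -64.3 178.9] 19.6 4.8 [-0.6  0.8 -0.3] 25.8 yaw 97.4
shift units now [0.0013 0.0008 0.0536] mm [  0.5   1.1 -42.9]
turn units [-0.0001 -0.0002 -0.0015]  shift after turn [0.0013 0.0008 0.0536]
```

```bash
python3 -m inch '[0,0,0,0.0005,0.0005,0.023,0.58,0,0,0,0,0,0.01,0.58,0,0,0,0,0,0.01,0.58,0,0,0,0,0,0.01,0.58,0,0,0,0,0,0,0.58,0,0,0,0,0,0,0.58]'; python3 -c "
from h import *
go(480.8,-63.2,136,97.5)"
```

```text
time: 26.3
tool_pos: [481.3, -62.6, 136.6]
tcp_rot: [3.14, 0.001, 1.703]
contact_force: [2.5, -0.2, -0.0]
grip_width: 19.6
finger_force: 7.6
pos [481.3 -62.6 136.6] 19.6 7.6 [ 2.5 -0.2 -0. ] 26.3 yaw 97.6
shift units now [-0.0007 -0.0008  0.0007] mm [-0.5 -0.6 -0.6]
turn units [0.0011 0.0004 0.0007]  shift after turn [-0.0007 -0.0008  0.0007]
```

```bash
python3 -m inch '[0,0,0,0,0.0008,0,0.57,0,0,0,0,0,0.0,0.55,0,0,0,0,0,0,0.45,0,0,0,0,0,0,0.4,0,0,0,0,0,0,0.4,0,0,0,0,0,-0.015,0.4,0,0,0,0,0,-0.016,0.4,0,0,0,0,0,0,1,0,0,0,0,0,0,1,0,0,0,0,0,0,1]'; python3 -m inch '[0,0,0,0,0,0.010,1,0,0,0,0,0,0.006,1,0,0,0,0,0,0.003,1,0,0,0,0,0,0,1]';python3 -m inch '[0,0,0,0,0,0.003,1,0,0,0,0,0,0.003,1,0,0,0,0,0,0,1]';  python3 -c "
from h import *
go(481,-63,141,97.5)"
```

```text
time: 27.13
tool_pos: [480.9, -62.6, 160.7]
tcp_rot: [-3.141, -0.0, 1.702]
contact_force: [-0.2, -0.0, 0.1]
grip_width: 12.0
finger_force: 0.0
time: 27.47
tool_pos: [480.6, -62.6, 144.8]
tcp_rot: [-3.139, -0.001, 1.702]
contact_force: [0.9, -0.1, 0.2]
grip_width: 0.4
finger_force: 0.0
time: 27.72
tool_pos: [481.5, -62.8, 141.3]
tcp_rot: [3.141, 0.0, 1.702]
contact_force: [0.1, 1.4, -0.9]
grip_width: 0.4
finger_force: 0.0
pos [481.5 -62.8 141.3] 0.4 0.0 [ 0.1  1.4 -0.9] 27.7 yaw 97.5
shift units now [-0.0001 -0.0006  0.0004] mm [-0.5 -0.2 -0.3]
turn units [0.0003 0.0001 0.0002]  shift after turn [-0.0001 -0.0006  0.0004]
```

```bash
python3 -m inch '[0,0,0,0,0,-0.03,1,0,0,-0.08,0,0,-0.045,0.3,0,0,-0.08,0,0,0,0.3,0,0,-0.08,0,0,0,0.3,0,0,-0.08,0,0,0,0.3,0,0,-0.08,0,0,0,0.3,0,0,-0.08,0,0,0,0.3,0,0,-0.08,0,0,0,0.3,0,0,-0.08,0,0,0,0.3,0,0,-0.08,0,0,0,0.3]'; python3 -m inch '[0,0,-0.08,0,0,0,0.3,0,0,-0.08,0,0,0,0.3,0,0,-0.08,0,0,0,0.3]'; python3 -c "
from h import *
tops()"; python3 -m inch '[0,0,0,-0.0018,0.0445,0,0.3,0,0,0,-0.0018,0.0445,0,0.3,0,0,0,-0.0018,0.0445,0,0.3,0,0,0,-0.0018,0.0445,0,0.3,0,0,0,-0.0018,0.0445,0,0.3,0,0,0,-0.0018,0.0445,0,0.3,0,0,0,-0.0018,0.0445,0,0.3,0,0,0,-0.0018,0.0445,0,0.3,0,0,0,-0.0018,0.0445,0,0.3,0,0,0,-0.0018,0.0445,0,0.3]';python3 -m inch '[0,0,0,-0.0018,0.0445,0,0.3,0,0,0,0,0,0.045,0.3,0,0,0,0,0,0.045,0.3,0,0,0,0,0,0.04,0.3,0,0,0,0,0,0.04,0.3,0,0,0,0,0,0,0.3,0,0,0,0,0,0,0.3]'; python3 - <<'E'
from h import *
go(497.4,328.5,16,180)
c=snap('wrist','w6.png'); print(proj(c,(497.4,328.5,14)))
E
```

```text
time: 28.55
tool_pos: [481.3, -62.8, 201.1]
tcp_rot: [3.142, 0.0, 2.788]
contact_force: [0.3, -0.4, 0.7]
grip_width: 31.7
finger_force: 0.0
time: 28.8
tool_pos: [481.3, -62.8, 201.1]
tcp_rot: [3.142, 0.0, -3.135]
contact_force: [0.5, -0.3, 0.6]
grip_width: 32.4
finger_force: 0.0
top (499, 328) 56 [497.5 328.4   7. ]
top (483, 248.7) 0 None
top (500, 172.8) 1 [510.5 181.1   7. ]
top (416, 125.5) 1 [410.7 131.    7. ]
time: 29.68
tool_pos: [495.3, 295.1, 201.1]
tcp_rot: [-3.142, 0.0, 3.139]
contact_force: [1.0, -0.6, 0.5]
grip_width: 32.0
finger_force: 0.0
time: 30.27
tool_pos: [496.1, 328.4, 64.1]
tcp_rot: [-3.14, -0.003, 3.14]
contact_force: [-0.1, -0.2, 0.9]
grip_width: 32.2
finger_force: 0.0
pos [496.1 328.4  64.1] 32.2 0.0 [-0.1 -0.2  0.9] 30.3 yaw 179.9
shift units now [-0.0018  0.0002  0.0602] mm [  1.3   0.1 -48.1]
turn units [-0.0011 -0.0022 -0.0009]  shift after turn [-0.0016  0.0001  0.0602]
[284.2 234.9]
```

```bash
python3 -m inch '[0,0,0,-0.0002,0,0.02,0.3,0,0,0,0,0,0.02,0.3,0,0,0,0,0,0.02,0.3,0,0,0,0,0,0,0.5,0,0,0,0,0,0,0.54,0,0,0,0,0,0,0.57,0,0,0,0,0,0,0.58,0,0,0,0,0,0,0.58,0,0,0,0,0,0,0.58]'; python3 -c "
from h import *
go(535.7,-56,180,97.5)"
```

```text
time: 31.07
tool_pos: [498.3, 329.4, 18.9]
tcp_rot: [3.14, 0.003, -3.141]
contact_force: [0.8, 0.7, 4.7]
grip_width: 19.3
finger_force: 3.7
pos [498.3 329.4  18.9] 19.3 3.7 [0.8 0.7 4.7] 31.1 yaw -180.0
shift units now [-0.0472 -0.4815 -0.2019] mm [  37.4 -385.4  161.1]
turn units [0.0024 0.001  0.9602]  shift after turn [-0.4838 -0.0165 -0.2013]
```

```bash
python3 -m inch '[0,0,0,0,0,-0.01,0.58,0,0,0,0,0,-0.03,0.58,0,0,0,0,0,-0.04,0.58,0,0,0,0,0,-0.04,0.58,0,0,0,0,0,-0.04,0.58,0,0,0,0,0,-0.042,0.58,0,0,0,-0.0043,-0.0438,0,0.58,0,0,0,-0.0043,-0.0438,0,0.58,0,0,0,-0.0043,-0.0438,0,0.58,0,0,0,-0.0043,-0.0438,0,0.58]';  python3 -m inch '[0,0,0,-0.0043,-0.0438,0,0.58,0,0,0,-0.0043,-0.0438,0,0.58,0,0,0,-0.0043,-0.0438,0,0.58,0,0,0,-0.0043,-0.0438,0,0.58,0,0,0,-0.0043,-0.0438,0,0.58,0,0,0,-0.0043,-0.0438,0,0.58,0,0,0,-0.0043,-0.0438,0,0.58,0,0,0.08,0,0,0,0.58,0,0,0.08,0,0,0,0.58,0,0,0.08,0,0,0,0.58]';python3 -m inch '[0,0,0.08,0,0,0,0.58,0,0,0.08,0,0,0,0.58,0,0,0.08,0,0,0,0.58,0,0,0.08,0,0,0,0.58,0,0,0.08,0,0,0,0.58,0,0,0.08,0,0,0,0.58,0,0,0.08,0,0,0,0.58,0,0,0.08,0,0,0,0.58,0,0,0.08,0,0,0,0.58,0,0,0,0,0,0,0.58]'; python3 -c "
from h import *
go(535.5,-55.8,136,97.5)"
```

```text
time: 31.9
tool_pos: [510.3, 187.4, 179.4]
tcp_rot: [3.142, -0.0, -3.14]
contact_force: [0.4, -0.4, -0.8]
grip_width: 19.5
finger_force: 3.8
time: 32.73
tool_pos: [534.6, -57.4, 179.0]
tcp_rot: [3.141, -0.001, 2.774]
contact_force: [-0.5, -0.7, -0.7]
grip_width: 19.4
finger_force: 3.8
time: 33.57
tool_pos: [534.8, -56.4, 179.1]
tcp_rot: [-3.141, -0.0, 1.698]
contact_force: [-1.1, -0.2, -0.0]
grip_width: 19.3
finger_force: 3.8
pos [534.8 -56.4 179.1] 19.3 3.8 [-1.1 -0.2 -0. ] 33.6 yaw 97.3
shift units now [0.0007 0.001  0.0539] mm [  0.7   0.6 -43.1]
turn units [-0.0003 -0.0002 -0.0027]  shift after turn [0.0007 0.001  0.0539]
```

```bash
python3 -m inch '[0,0,0,0.0005,0.0005,0.023,0.58,0,0,0,0,0,0.01,0.58,0,0,0,0,0,0.01,0.58,0,0,0,0,0,0.009,0.58,0,0,0,0,0,0,0.58,0,0,0,0,0,0,0.58]'; python3 -c "
from h import *
go(535.5,-55.8,136,97.5)"
```

```text
time: 34.07
tool_pos: [535.8, -56.0, 137.1]
tcp_rot: [3.141, -0.0, 1.703]
contact_force: [2.4, 1.1, -1.0]
grip_width: 19.2
finger_force: 5.9
pos [535.8 -56.  137.1] 19.2 5.9 [ 2.4  1.1 -1. ] 34.1 yaw 97.6
shift units now [ 0.0003 -0.0003  0.0014] mm [-0.3  0.2 -1.1]
turn units [ 0.0003 -0.0002  0.0008]  shift after turn [ 0.0003 -0.0003  0.0014]
```

```bash
python3 -m inch '[0,0,0,0,0.0006,0,0.57,0,0,0,0,0,0.0,0.55,0,0,0,0,0,0,0.45,0,0,0,0,0,0,0.4,0,0,0,0,0,0,0.4,0,0,0,0,0,-0.015,0.4,0,0,0,0,0,-0.016,0.4,0,0,0,0,0,0,1,0,0,0,0,0,0,1,0,0,0,0,0,0,1]'; python3 -m inch '[0,0,0,0,0,0.010,1,0,0,0,0,0,0.006,1,0,0,0,0,0,0.003,1,0,0,0,0,0,0,1]';python3 -m inch '[0,0,0,0,0,0.003,1,0,0,0,0,0,0.003,1,0,0,0,0,0,0,1]';  python3 -m inch '[0,0,0,0,0,-0.04,1,0,0,-0.08,0,0,-0.04,-0.5,0,0,-0.08,0,0,-0.04,-0.5,0,0,-0.08,0,0,0,-0.5,0,0,-0.08,0,0,0,-0.5,0,0,-0.08,0,0,0,-0.5,0,0,-0.08,0,0,0,-0.5,0,0,-0.08,0,0,0,-0.5,0,0,-0.08,0,0,0,-0.5,0,0,-0.08,0,0,0,-0.5]'; python3 -m inch '[0,0,-0.08,0,0,0,-0.5,0,0,-0.08,0,0,0,-0.5,0,0,-0.08,0,0,0,-0.5,0,0,0,-0.02,0,0,-0.5,0,0,0,-0.02,0,0,-0.5,0,0,0,0,0,0,-0.5]'; python3 - <<'E'
from h import *
go(574,278,150,180)
c=snap('wrist','w7.png'); cv2.imwrite('pics/w7c.png',cv2.resize(c['image'][40:240,180:420],None,fx=2.5,fy=2.5)[:,:,::-1])
t=snap('top','t7.png'); im=t['image'][150:225,155:285].astype(int)
y=((im[:,:,0]-im[:,:,2])>110)&(im[:,:,1]>150)
print(y.sum())
cv2.imwrite('pics/t7c.png',np.vstack([cv2.resize(im.astype(np.uint8),None,fx=5,fy=5,interpolation=2)])[:,:,::-1])
for n,uv in (('mug rim',(337,130)),('holder',(430,195)),('holder L',(412,200)),('tape',(385,165))): print(n,onz(t,*uv,90))
E
```

```text
time: 34.9
tool_pos: [535.6, -56.0, 161.5]
tcp_rot: [-3.141, -0.0, 1.702]
contact_force: [0.6, 0.7, -0.0]
grip_width: 11.6
finger_force: 0.0
time: 35.23
tool_pos: [535.2, -55.9, 145.4]
tcp_rot: [-3.139, -0.001, 1.702]
contact_force: [0.9, -0.5, -0.2]
grip_width: 0.3
finger_force: 0.0
time: 35.48
tool_pos: [535.7, -56.0, 141.5]
tcp_rot: [-3.141, -0.0, 1.702]
contact_force: [-0.4, 0.3, -0.1]
grip_width: 0.3
finger_force: 0.0
time: 36.32
tool_pos: [535.9, -56.1, 238.2]
tcp_rot: [3.141, 0.0, 2.788]
contact_force: [0.7, 0.2, 0.1]
grip_width: 56.1
finger_force: 0.0
time: 36.82
tool_pos: [569.8, -56.2, 238.0]
tcp_rot: [-3.142, 0.002, -3.141]
contact_force: [-1.6, 0.0, -0.6]
grip_width: 68.8
finger_force: 0.0
pos [569.8 -56.2 238. ] 68.8 0.0 [-1.6  0.  -0.6] 36.8 yaw -180.0
shift units now [-0.0052  0.4177  0.1099] mm [  4.2 334.2 -88. ]
turn units [-0.0001  0.0012  0.0003]  shift after turn [-0.0052  0.4177  0.11  ]
291
mug rim [710.2 -19.8  90. ]
holder [ 543.9 -247.4   90. ]
holder L [ 531.2 -202.3   90. ]
tape [ 619.8 -138.3   90. ]
```

View pics/w7c.png

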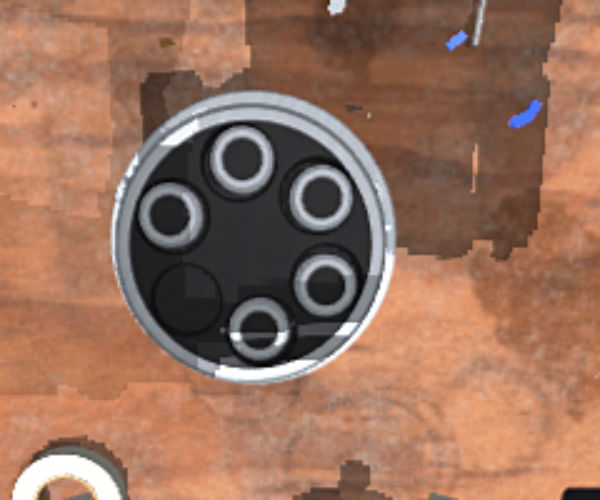

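View pics/t7c.png

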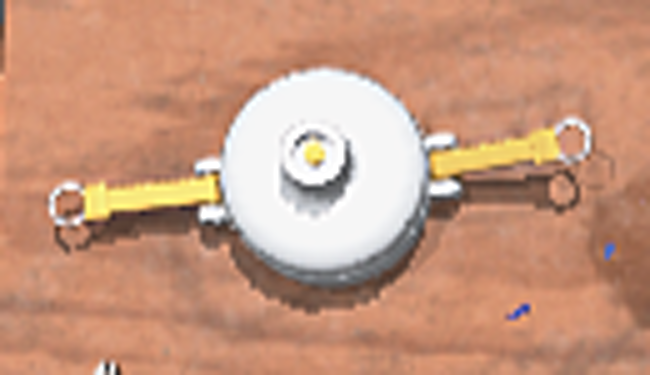

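```bash
python3 - <<'E'
from h import *
t=capture('top'); f=lambda a,b,z: onz(t,155+a/5,150+b/5,z)
print('spigot',f(316,152,89)); print('shoulder',f(325,173,57)); a,b=f(97,203,60),f(553,143,60); print(a,b,(a+b)/2,np.degrees(np.arctan2(*(a-b)[[1,0]])),np.linalg.norm(a-b))
a,b=f(218,190,24),f(432,165,24);print(a,b,(a+b)/2,np.degrees(np.arctan2(*(a-b)[[1,0]])))
go(576,278,150,180)
E
```

```text
spigot [579.9 277.5  89. ]
shoulder [576.  276.6  57. ]
[559.6 391.5  60. ] [591.2 160.4  60. ] [575.4  275.95  60.  ] 97.78618590183737 233.25044480129077
[573.7 336.1  24. ] [587.2 224.5  24. ] [580.45 280.3   24.  ] 96.89742755775174
pos [567.4 -56.  237.8] 68.9 0.0 [-0.6 -0.   0.7] 37.0 yaw -180.0
shift units now [-0.0111  0.4174  0.1098] mm [  8.6 334.  -87.8]
turn units [ 0.0001 -0.0006  0.0003]  shift after turn [-0.0108  0.4175  0.1097]
```

```bash
python3 -m inch '[0,0,0,-0.0012,0.0416,0,-0.3,0,0,0,-0.0012,0.0416,0,-0.3,0,0,0,-0.0012,0.0416,0,-0.3,0,0,0,-0.0012,0.0416,0,-0.3,0,0,0,-0.0012,0.0416,0,-0.3,0,0,0,-0.0012,0.0416,0,-0.3,0,0,0,-0.0012,0.0416,0,-0.3,0,0,0,-0.0012,0.0416,0,-0.3,0,0,0,-0.0012,0.0416,0,-0.3,0,0,0,-0.0012,0.0416,0,-0.3]'; python3 -m inch '[0,0,0,0,0,0.04,-0.3,0,0,0,0,0,0.04,-0.3,0,0,0,0,0,0.03,-0.3,0,0,0,0,0,0.02,-0.3,0,0,0,0,0,0,-0.3,0,0,0,0,0,0,-0.3,0,0,0,0,0,0,-0.3]'; python3 - <<'E'
from h import *
go(577.5,277,75,180)
c=snap('wrist','w8.png'); print(proj(c,(577.5,277,89)))
E
```

```text
time: 37.8
tool_pos: [576.5, 278.0, 238.4]
tcp_rot: [-3.142, -0.0, -3.141]
contact_force: [0.3, -0.0, 0.0]
grip_width: 59.6
finger_force: 0.0
time: 38.38
tool_pos: [578.0, 276.8, 135.7]
tcp_rot: [3.141, 0.002, -3.141]
contact_force: [1.1, 1.1, 0.2]
grip_width: 59.7
finger_force: 0.0
pos [578.  276.8 135.7] 59.7 0.0 [1.1 1.1 0.2] 38.4 yaw -180.0
shift units now [0.0008 0.0002 0.0759] mm [ -0.5   0.2 -60.7]
turn units [0.0005 0.0014 0.0001]  shift after turn [0.0006 0.0003 0.0759]
[284.3 233.7]
```

View pics/w8.png

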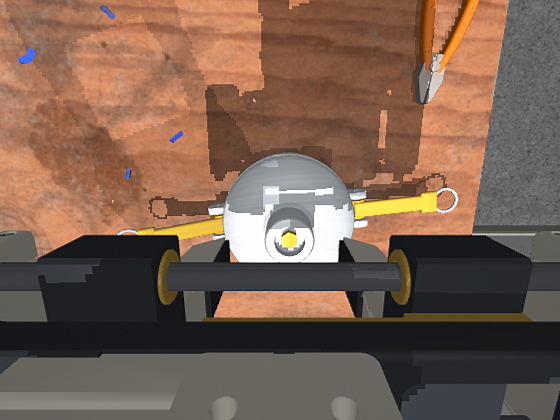

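```bash
python3 -m inch '[0,0,0,-0.003,0.002,0.02,-0.3,0,0,0,0,0,0.03,-0.3,0,0,0,0,0,0.025,-0.3,0,0,0,0,0,0,-0.3,0,0,0,0,0,0,0.2,0,0,0,0,0,0,0.3,0,0,0,0,0,0,0.3]'; python3 -m inch '[0,0,0,0,0,0,-0.2,0,0,0,0,0,0,-0.2,0,0,0.08,0,0,0,-0.2,0,0,0.08,0,0,0,-0.2,0,0,0.08,0,0,0,-0.2,0,0,0.08,0,0,0,-0.2,0,0,0.08,0,0,0,-0.2,0,0,0.08,0,0,0,-0.2,0,0,0.08,0,0,0,-0.2,0,0,0.08,0,0,0,-0.2]';python3 -m inch '[0,0,0.08,0,0,0,-0.2,0,0,0.08,0,0,0,-0.2,0,0,0.08,0,0,0,-0.2,0,0,0.08,0,0,0,-0.2,0,0,0.08,0,0,0,-0.2,0,0,0,0,0,0,-0.2,0,0,0,0,0,0,1,0,0,0,0,0,0,1,0,0,0,0,0,0,1,0,0,0,0,0,0,1]'; python3 - <<'E'
from h import *
go(508.4,-59.5,160,52.5)
E
```

```text
time: 39.02
tool_pos: [581.0, 278.7, 76.3]
tcp_rot: [3.14, 0.004, -3.141]
contact_force: [0.6, 0.4, -0.2]
grip_width: 44.2
finger_force: 0.0
time: 39.85
tool_pos: [580.0, 278.4, 74.6]
tcp_rot: [3.141, 0.0, 2.176]
contact_force: [0.2, -0.0, 0.4]
grip_width: 54.8
finger_force: 0.0
time: 40.68
tool_pos: [580.3, 278.4, 74.2]
tcp_rot: [3.14, -0.0, 1.583]
contact_force: [2.3, 0.4, 0.3]
grip_width: 33.5
finger_force: 30.1
pos [580.3 278.4  74.2] 33.5 30.1 [2.3 0.4 0.3] 40.7 yaw 90.7
shift units now [-0.4212 -0.0951 -0.1074] mm [ -71.9 -337.9   85.8]
turn units [ 0.0007 -0.0005  0.4448]  shift after turn [-0.3898  0.1858 -0.1072]
```

```bash
python3 -m inch '[0,0,0,0,0,0,-0.2,0,0,0,0,0,0,-0.2,0,0,0,0,0,0,-0.2,0,0,-0.08,0,0,0,-0.2,0,0,-0.08,0,0,0,-0.2,0,0,-0.08,0,0,0,-0.2,0,0,-0.08,0,0,0,-0.2,0,0,-0.08,0,0,0,-0.2,0,0,-0.08,0,0,0,-0.2,0,0,-0.08,0,0,0,-0.2]';python3 -m inch '[0,0,-0.08,0,0,0,-0.2,0,0,-0.08,0,0,0,-0.2,0,0,-0.08,0,0,0,-0.2,0,0,-0.08,0,0,0,-0.2,0,0,-0.08,0,0,0,-0.2,0,0,-0.08,0,0,0,-0.2,0,0,0,0,0,0,1,0,0,0,0,0,0,1,0,0,0,0,0,0,1,0,0,0,0,0,0,1]'; python3 - <<'E'
from h import *
go(508.4,-59.5,200,142.5)
E
```

```text
time: 41.52
tool_pos: [579.6, 278.4, 74.0]
tcp_rot: [-3.141, -0.0, 2.428]
contact_force: [0.6, -0.2, 0.1]
grip_width: 55.0
finger_force: 0.0
time: 42.35
tool_pos: [579.8, 278.6, 74.1]
tcp_rot: [3.141, 0.0, 3.14]
contact_force: [-0.6, 0.7, 0.2]
grip_width: 33.4
finger_force: 30.1
pos [579.8 278.6  74.1] 33.4 30.1 [-0.6  0.7  0.2] 42.4 yaw 179.9
shift units now [ 0.0884 -0.4228 -0.1577] mm [ -71.4 -338.1  125.9]
turn units [ 4.00e-04 -0.00e+00  4.35e-01]  shift after turn [-0.1865 -0.3897 -0.1574]
```

```bash
python3 -m inch '[0,0,0,0,0,-0.01,1,0,0,0,0,0,-0.02,1,0,0,0,0,0,-0.03,1,0,0,0,0,0,-0.03,1,0,0,0,0,0,-0.03,1,0,0,0,0,0,-0.03,1,0,0,0,0,0,-0.03,1,0,0,0,0,0,-0.02,1,0,0,0,0,0,0,1]';python3 -c "
from h import *
go(508.4,-59.5,230,142.5)"
```

```text
time: 43.1
tool_pos: [581.0, 278.7, 238.3]
tcp_rot: [3.14, 0.006, 3.141]
contact_force: [0.4, -0.8, -3.9]
grip_width: 33.3
finger_force: 30.0
pos [581.  278.7 238.3] 33.3 30.0 [ 0.4 -0.8 -3.9] 43.1 yaw 180.0
shift units now [ 0.0906 -0.4228  0.0089] mm [ -72.6 -338.2   -8.3]
turn units [0.0027 0.0036 0.436 ]  shift after turn [-0.1854 -0.3907  0.0103]
```

```bash
python3 -m inch '[0,0,0,0.004,-0.015,0,1,0,0,0,0.0065,-0.03,0,1,0,0,0,0.01,-0.046,0,1,0,0,0,0.01,-0.046,0,1,0,0,0,0.01,-0.046,0,1,0,0,0,0.01,-0.046,0,1,0,0,0,0.01,-0.046,0,1,0,0,0,0.01,-0.046,0,1,0,0,0,0.01,-0.046,0,1,0,0,0,0.01,-0.04,0,1]';python3 -m inch '[0,0,0,0,-0.016,0,1,0,0,0.0725,0,0,0,1,0,0,0.0725,0,0,0,1,0,0,0.0725,0,0,0,1,0,0,0.0725,0,0,0,1,0,0,0.0725,0,0,0,1,0,0,0.0725,0,0,0,1,0,0,0,0,0,0,1,0,0,0,0,0,0,1]'; python3 -c "
from h import *
go(508.4,-59.7,210,142.5)"
```

```text
time: 43.93
tool_pos: [505.9, -49.3, 232.6]
tcp_rot: [3.141, -0.003, 3.141]
contact_force: [1.3, -0.8, -5.5]
grip_width: 33.4
finger_force: 30.0
time: 44.68
tool_pos: [507.1, -59.7, 233.1]
tcp_rot: [-3.141, -0.002, 2.493]
contact_force: [-0.4, -0.3, -4.3]
grip_width: 33.4
finger_force: 30.0
pos [507.1 -59.7 233.1] 33.4 30.0 [-0.4 -0.3 -4.3] 44.7 yaw 142.8
shift units now [-0.0014  0.0011  0.0288] mm [  1.3   0.  -23.1]
turn units [-0.0004 -0.0012  0.0037]  shift after turn [-0.0013  0.001   0.0288]
```

```bash
python3 -m inch '[0,0,0.0035,-0.0013,0.001,0.01,1,0,0,0,0,0,0.012,1,0,0,0,0,0,0.012,1,0,0,0,0,0,0.008,1,0,0,0,0,0,0.005,1,0,0,0,0,0,0.005,1,0,0,0,0,0,0,1]'; python3 -c "
from h import *
go(508.4,-59.5,160,142.5)"
```

```text
time: 45.27
tool_pos: [508.5, -60.0, 191.5]
tcp_rot: [-3.141, -0.001, 2.484]
contact_force: [-0.5, -0.4, -5.3]
grip_width: 33.4
finger_force: 30.0
pos [508.5 -60.  191.5] 33.4 30.0 [-0.5 -0.4 -5.3] 45.3 yaw 142.3
shift units now [0.0004 0.0004 0.0394] mm [ -0.1   0.5 -31.5]
turn units [-0.0003 -0.0009 -0.0018]  shift after turn [0.0005 0.0004 0.0394]
```

Edge is 7 mm below the rim with no contact force. Continue down.

```bash
python3 -m inch '[0,0,0,0,0,0.006,1,0,0,0,0,0,0.006,1,0,0,0,0,0,0.006,1,0,0,0,0,0,0.006,1,0,0,0,0,0,0.006,1,0,0,0,0,0,0.005,1,0,0,0,0,0,0,1]'; python3 -c "
from h import *
go(508.4,-59.5,158,142.5)"
```

```text
time: 45.85
tool_pos: [508.3, -59.9, 163.4]
tcp_rot: [-3.141, -0.002, 2.484]
contact_force: [0.1, 0.4, -5.0]
grip_width: 33.5
finger_force: 30.0
pos [508.3 -59.9 163.4] 33.5 30.0 [ 0.1  0.4 -5. ] 45.8 yaw 142.3
shift units now [0.0003 0.0005 0.0067] mm [ 0.1  0.4 -5.4]
turn units [-0.0004 -0.0011 -0.0019]  shift after turn [0.0003 0.0005 0.0067]
```

```bash
python3 -m inch '[0,0,0,0,0,0.003,1,0,0,0,0,0,0.003,1,0,0,0,0,0,0,1]';python3 -m inch '[0,0,0,0,0,0.002,1,0,0,0,0,0,0.002,1,0,0,0,0,0,0,1]'; python3 -c "
from h import *
go(508.4,-59.5,158,142.5)"
```

```text
time: 46.1
tool_pos: [508.7, -60.0, 159.3]
tcp_rot: [-3.142, -0.001, 2.484]
contact_force: [-0.6, 0.3, -4.1]
grip_width: 33.7
finger_force: 30.0
time: 46.35
tool_pos: [509.1, -60.1, 158.0]
tcp_rot: [3.141, 0.002, 2.484]
contact_force: [-3.4, 1.7, 6.5]
grip_width: 33.5
finger_force: 30.0
pos [509.1 -60.1 158. ] 33.5 30.0 [-3.4  1.7  6.5] 46.4 yaw 142.3
shift units now [ 0.0012  0.0001 -0.    ] mm [-0.7  0.6  0. ]
turn units [ 0.0004  0.001  -0.0018]  shift after turn [ 0.0012  0.0001 -0.    ]
```

```bash
python3 -m inch '[0,0,0,0,0,0.002,1,0,0,0,0,0,0,1,0,0,0,0,0,0,1]';python3 -m inch '[0,0,0,0,0,0.002,1,0,0,0,0,0,0,1]'; python3 -c "
from h import *
go(508.4,-59.5,158,142.5)"
```

```text
time: 46.6
tool_pos: [509.2, -60.1, 157.9]
tcp_rot: [3.141, 0.003, 2.485]
contact_force: [-7.8, 1.4, 17.5]
grip_width: 33.5
finger_force: 30.0
time: 46.77
tool_pos: [509.2, -60.2, 157.8]
tcp_rot: [3.14, 0.004, 2.485]
contact_force: [-13.2, 3.1, 30.7]
grip_width: 33.2
finger_force: 30.0
pos [509.2 -60.2 157.8] 33.2 30.0 [-13.2   3.1  30.7] 46.8 yaw 142.4
shift units now [ 0.0014  0.     -0.0003] mm [-0.8  0.7  0.2]
turn units [ 0.0008  0.0026 -0.0015]  shift after turn [ 0.0014  0.     -0.0003]
```

```bash
python3 -m inch '[0,0,0,0,0,-0.005,1,0,0,0.067,0,0,-0.001,1,0,0,0.067,0,0,0,1,0,0,0.067,0,0,0,1,0,0,0.067,0,0,0,1,0,0,0.067,0,0,0,1,0,0,0.067,0,0,0,1,0,0,0.067,0,0,0,1,0,0,0,0,0,0,1]'; python3 -c "
from h import *
go(508.7,-59.8,158,102)"
```

```text
time: 47.52
tool_pos: [509.0, -60.1, 158.0]
tcp_rot: [3.141, 0.0, 1.777]
contact_force: [-0.1, -0.5, -4.4]
grip_width: 33.3
finger_force: 30.0
pos [509.  -60.1 158. ] 33.3 30.0 [-0.1 -0.5 -4.4] 47.5 yaw 101.8
shift units now [ 0.0004 -0.0003 -0.    ] mm [-0.3  0.3  0. ]
turn units [ 0.0002  0.     -0.002 ]  shift after turn [ 0.0004 -0.0002 -0.    ]
```

```bash
python3 -m inch '[0,0,0,0,0,0.002,1,0,0,0,0,0,0.002,1,0,0,0,0,0,0.001,1,0,0,0,0,0,0,1]'; python3 -m inch '[0,0,0,0,0,-0.004,1,0,0,0,0,0,0,0.3,0,0,0,0,0,0,-0.2,0,0,0,0,0,0,-0.2,0,0,0,0,0,0,-0.2,0,0,0,0,0,-0.03,-0.2,0,0,0,0,0,-0.04,-0.2,0,0,0,0,0,-0.04,0.5,0,0,0,0,0,0,1]'; python3 - <<'E'
from h import *
C=np.array([509,-60]); 
t=snap('top','t9.png'); im=t['image'].astype(int); hsv=cv2.cvtColor(t['image'],cv2.COLOR_RGB2HSV)
for s in (1,-1):
    for a in (20,): 
        p=C+s*100*np.array([np.cos(np.radians(a)),np.sin(np.radians(a))]); u,v=proj(t,(*p,135)).astype(int); w=20
        q=hsv[v-w:v+w,u-w:u+w]; m=(q[:,:,0]>18)&(q[:,:,0]<32)&(q[:,:,1]>110)&(q[:,:,2]>150)
        ys,xs=np.nonzero(m); print(s,m.sum(), [onz(t,xs.mean()+u-w,ys.mean()+v-w,130)-[*C,0] for _ in [0] if m.sum()])
cv2.imwrite('pics/t9c.png',np.hstack([cv2.resize(t['image'][140:270,290:430],None,fx=4,fy=4,interpolation=2)])[:,:,::-1])
go(*(C+115*np.array([.94,.342])),190,20)
E
```

```text
time: 47.85
tool_pos: [509.0, -60.2, 157.8]
tcp_rot: [3.139, 0.002, 1.784]
contact_force: [-9.7, 1.4, 26.0]
grip_width: 33.5
finger_force: 30.0
time: 48.6
tool_pos: [511.7, -60.8, 251.1]
tcp_rot: [3.132, 0.005, 1.781]
contact_force: [0.4, -0.7, 0.3]
grip_width: 46.0
finger_force: 0.0
1 137 [array([ 83.1,  31.1, 130. ])]
-1 0 []
pos [510.6 -60.5 248.2] 42.3 0.0 [ 1.4 -0.2 -0.7] 48.6 yaw 102.1
shift units now [0.0211 0.1401 0.0736] mm [106.5  39.8 -58.2]
turn units [ 0.0049 -0.0013  0.9548]  shift after turn [ 0.1421 -0.0013  0.0728]
```

View pics/t9c.png

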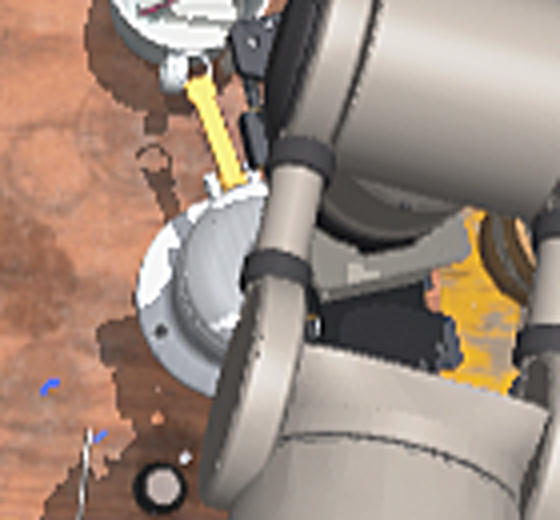

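```bash
python3 - <<'E'
from h import *
t=capture('top')
for z in (20,50,80): print(z,onz(t,290+175/4,140+92/4,z),onz(t,337,130,z), 'tape',onz(t,385,165,17))
s=capture('scene')
for uv in ((362,245),(370,250)): print(onz(s,*uv,50),onz(s,*uv,80))
go(509,-60.1,158,82)
E
```

```text
20 [642.5 -18.7  20. ] [733.1 -28.8  20. ] tape [ 638.2 -154.7   17. ]
50 [634.9 -15.1  50. ] [723.3 -24.9  50. ] tape [ 638.2 -154.7   17. ]
80 [627.2 -11.5  80. ] [713.5 -21.1  80. ] tape [ 638.2 -154.7   17. ]
[636.7 -13.3  50. ] [609.7 -33.6  80. ]
[637.  -35.9  50. ] [610.  -55.3  80. ]
pos [508.7 -60.  244.7] 34.4 0.0 [-0.6 -0.2  0.4] 48.8 yaw 102.0
shift units now [-0.0002  0.0004  0.1084] mm [  0.3  -0.1 -86.7]
turn units [-2.000e-04 -1.000e-04  2.333e-01]  shift after turn [-0.      0.0004  0.1084]
```

```bash
python3 -m inch '[0,0,0,0,0,0,-0.2,0,0,0,0,0,0,-0.2,0,0,0,0,0,0,-0.2,0,0,0,0,0,0.04,-0.2,0,0,0,0,0,0.04,-0.2,0,0,0,0,0,0.028,-0.2,0,0,0,0,0,0,1,0,0,0,0,0,0,1,0,0,0,0,0,0,1]'; python3 -m inch '[0,0,0,0,0,0,1,0,0,0.071,0,0,0,1,0,0,0.071,0,0,0,1,0,0,0.071,0,0,0,1,0,0,0.071,0,0,0,1,0,0,0.071,0,0,0,1,0,0,0,0,0,0,1]';python3 -m inch '[0,0,0,0,0,0.002,1,0,0,0,0,0,0.002,1,0,0,0,0,0,0,1]';  python3 -c "
from h import *
go(509,-60.1,158,71.5)"
```

```text
time: 49.5
tool_pos: [509.6, -60.3, 159.9]
tcp_rot: [3.14, 0.001, 1.781]
contact_force: [-0.6, 0.3, 0.2]
grip_width: 39.5
finger_force: 0.0
time: 50.08
tool_pos: [509.6, -60.2, 160.4]
tcp_rot: [3.139, -0.0, 1.244]
contact_force: [0.1, 0.5, 2.4]
grip_width: 33.4
finger_force: 30.0
time: 50.33
tool_pos: [509.7, -60.2, 160.1]
tcp_rot: [3.137, -0.0, 1.252]
contact_force: [-9.6, 2.1, 27.4]
grip_width: 33.6
finger_force: 30.0
pos [509.7 -60.2 160.1] 33.6 30.0 [-9.6  2.1 27.4] 50.3 yaw 71.8
shift units now [-0.0001 -0.0009  0.0027] mm [-0.7  0.1 -2.1]
turn units [ 0.0033 -0.0002  0.0029]  shift after turn [-0.0001 -0.0009  0.0027]
```

```bash
python3 -m inch '[0,0,0,0,0,-0.004,1,0,0,0,0,0,0,0.3,0,0,0,0,0,0,-0.2,0,0,0,0,0,0,-0.2,0,0,0,0,0,0,-0.2,0,0,0,0,0,-0.03,-0.2,0,0,0,0,0,-0.04,-0.2,0,0,0,0,0,-0.04,0.5,0,0,0.0793,0,0,0,1,0,0,0.0793,0,0,0,1]'; python3 -m inch '[0,0,0.0793,0,0,0,1,0,0,0.0793,0,0,0,1,0,0,0.0793,0,0,0,1,0,0,0.0793,0,0,0,1,0,0,0.0793,0,0,0,1,0,0,0.0793,0,0,0,1,0,0,0.0793,0,0,0,1,0,0,0.0793,0,0,0,1,0,0,0.0793,0,0,0,1,0,0,0.0793,0,0,0,1]'; python3 -m inch '[0,0,0,0.036,0,0,1,0,0,0,0.036,0,0,1,0,0,0,0.036,0,0,1,0,0,0,0.036,0,0,1,0,0,0,0,0,0,1,0,0,0,0,0,0,1]'; python3 - <<'E'
from h import *
C=np.array([509,-60]); go(*(C+115*np.array([.985,-.174])),176,-10)
t=snap('top','t10.png'); hsv=cv2.cvtColor(t['image'],cv2.COLOR_RGB2HSV); s=snap('scene','s10.png')
for c,nm in((t,'top'),(s,'scene')):
  hsv=cv2.cvtColor(c['image'],cv2.COLOR_RGB2HSV)
  for sg in (1,-1):
    p=C+sg*95*np.array([.985,-.174]); u,v=proj(c,(*p,128)).astype(int); w=24
    q=hsv[v-w:v+w,u-w:u+w]; m=((q[:,:,0]>18)&(q[:,:,0]<32)&(q[:,:,1]>110)&(q[:,:,2]>150)).astype(np.uint8)
    ys,xs=np.nonzero(m); print(nm,sg,(u,v),m.sum(), [(onz(c,xs.mean()+u-w,ys.mean()+v-w,128)[:2]-C).round() for _ in [0] if m.sum()])
E
```

```text
time: 51.17
tool_pos: [509.9, -60.3, 248.8]
tcp_rot: [3.137, -0.001, 1.006]
contact_force: [-0.6, -0.3, -0.4]
grip_width: 39.9
finger_force: 0.0
time: 52.0
tool_pos: [508.9, -60.1, 246.4]
tcp_rot: [-3.141, 0.001, -0.184]
contact_force: [-0.5, -0.1, -0.4]
grip_width: 0.6
finger_force: 0.0
time: 52.5
tool_pos: [622.5, -80.7, 245.0]
tcp_rot: [-3.141, 0.002, -0.179]
contact_force: [0.2, -0.6, 0.3]
grip_width: 0.2
finger_force: 0.0
pos [622.5 -80.7 245. ] 0.2 0.0 [ 0.2 -0.6  0.3] 52.5 yaw -10.2
shift units now [-0.0003 -0.0008  0.0863] mm [ -0.3   0.7 -69. ]
turn units [-0.0002  0.0016 -0.0028]  shift after turn [-0.0005 -0.0008  0.0863]
top 1 (np.int64(363), np.int64(168)) 0 []
top -1 (np.int64(351), np.int64(245)) 33 [array([-88.,  25.])]
scene 1 (np.int64(377), np.int64(239)) 80 [array([ 91., -33.])]
scene -1 (np.int64(298), np.int64(276)) 147 [array([-95.,  19.])]
```

```bash
python3 -m inch '[0,0,-0.003,0,0,0.03,1,0,0,0,0,0,0.03,1,0,0,0,0,0,0.02,1,0,0,0,0,0,0.01,1,0,0,0,0,0,0.01,1,0,0,0,0,0,0.008,1,0,0,0,0,0,0,1]'; python3 -m inch '[0,0,0,0,0,0.006,1,0,0,0,0,0,0.006,1,0,0,0,0,0,0.006,1,0,0,0,0,0,0.006,1]';python3 -m inch '[0,0,0,0,0,0.006,1,0,0,0,0,0,0.006,1,0,0,0,0,0,0.006,1,0,0,0,0,0,0.006,1]'
```

```text
time: 53.18
tool_pos: [621.8, -80.5, 160.0]
tcp_rot: [-3.141, 0.001, -0.175]
contact_force: [-0.4, -0.5, -0.6]
grip_width: 0.4
finger_force: 0.0
time: 53.52
tool_pos: [622.3, -80.6, 141.1]
tcp_rot: [-3.142, -0.001, -0.175]
contact_force: [-0.4, -0.1, 0.3]
grip_width: 0.3
finger_force: 0.0
time: 53.85
tool_pos: [622.5, -80.6, 121.7]
tcp_rot: [-3.142, -0.001, -0.175]
contact_force: [0.5, 0.7, 2.3]
grip_width: -0.2
finger_force: 1.1
```

```bash
python3 -m inch '[0,0,0,0,0,0.007,1,0,0,0,0,0,0.008,1,0,0,0,0,0,0.008,1,0,0,0,0,0,0.008,1,0,0,0,0,0,0.006,1,0,0,0,0,0,0,1]';python3 -m inch '[0,0,0,-0.005,0,0,1,0,0,0,-0.006,0,0,1,0,0,0,-0.006,0,0,1,0,0,0,-0.006,0,0,1,0,0,0,0,0,0,1]'; python3 -c "
from h import *
go(509+80*.985,-60-80*.174,91)"
```

```text
time: 54.35
tool_pos: [621.6, -80.4, 91.0]
tcp_rot: [-3.141, 0.002, -0.175]
contact_force: [0.7, 0.5, 0.2]
grip_width: 0.6
finger_force: 0.3
time: 54.77
tool_pos: [603.5, -77.2, 92.9]
tcp_rot: [-3.141, -0.001, -0.175]
contact_force: [1.4, -1.3, 0.3]
grip_width: 0.7
finger_force: 1.4
pos [603.5 -77.2  92.9] 0.7 1.4 [ 1.4 -1.3  0.3] 54.8 yaw -10.0
shift units now [-0.02   -0.0006  0.0024] mm [-15.7   3.3  -1.9]
```

```bash
python3 -m inch '[0,0,0,-0.005,0,0,1,0,0,0,-0.005,0,0,1,0,0,0,-0.004,0,0,1,0,0,0,0,0,0,1]';python3 -m inch '[0,0,0,-0.003,0,0,1,0,0,0,-0.003,0,0,1,0,0,0,0,0,0,1]';python3 -m inch '[0,0,0,-0.002,0,0,1,0,0,0,-0.002,0,0,1,0,0,0,0,0,0,1]'; python3 -c "
from h import *
go(509+80*.985,-60-80*.174,91)"
```

```text
time: 55.1
tool_pos: [593.2, -75.2, 92.5]
tcp_rot: [-3.141, -0.001, -0.175]
contact_force: [4.0, 0.9, -2.6]
grip_width: 0.7
finger_force: 2.9
time: 55.35
tool_pos: [590.2, -74.7, 92.5]
tcp_rot: [-3.141, -0.005, -0.175]
contact_force: [10.7, 1.0, -5.1]
grip_width: 0.3
finger_force: 5.9
time: 55.6
tool_pos: [588.9, -74.7, 92.8]
tcp_rot: [-3.142, -0.01, -0.175]
contact_force: [15.7, -1.5, -10.0]
grip_width: 0.2
finger_force: 8.7
pos [588.9 -74.7  92.8] 0.2 8.7 [ 15.7  -1.5 -10. ] 55.6 yaw -10.0
shift units now [-0.0015 -0.0008  0.0023] mm [-1.1  0.8 -1.8]
```

```bash
python3 -m inch '[0,0,0,-0.002,0,0,1,0,0,0,-0.002,0,0,1,0,0,0,0,0,0,1]'; python3 -c "
from h import *
go(509+80*.985,-60-80*.174,91)"; python3 -m inch '[0,0,0,0.02,0,0,1,0,0,0,0.04,0,0,1,0,0,0,0.045,0,0,1,0,0,0,0,0,-0.045,1,0,0,0,0,0,-0.045,1,0,0,0,-0.045,0,-0.045,1,0,0,0,-0.045,0,-0.045,1,0,0,0,-0.045,0,0,1,0,0,0,-0.045,0,0,1]';python3 -m inch '[0,0,0,-0.03,0.01,0,1,0,0,0,-0.02,0.01,0,1,0,0,0,-0.02,0.01,0,1,0,0,0,0,0,0,1]'; python3 - <<'E'
from h import *
go(622,-80,245)
C=np.array([509,-60]);u=np.array([.985,-.174])
for n in('top','wrist','scene'):
  c=capture(n); hsv=cv2.cvtColor(c['image'],cv2.COLOR_RGB2HSV)
  m=((hsv[:,:,0]>18)&(hsv[:,:,0]<32)&(hsv[:,:,1]>110)&(hsv[:,:,2]>120))
  for sg in (1,-1):
    for th in (0,0.2,0.4,0.8,2.15):
      k=[]
      for s in (15,30,45,60):
        r=60.5+s*np.sin(th)+9.5*np.cos(th); z=104.5-s*np.cos(th)+9.5*np.sin(th)
        a,b=proj(c,(*(C+sg*r*u),z)).astype(int)
        k.append(int(m[b-1:b+2,a-1:a+2].sum()) if 1<a<558 and 1<b<418 else -1)
      print(n,sg,th,k,(a,b))
E
```

```text
time: 55.85
tool_pos: [587.8, -74.9, 93.0]
tcp_rot: [3.141, -0.014, -0.175]
contact_force: [22.0, -4.2, -14.1]
grip_width: 0.5
finger_force: 12.1
pos [587.8 -74.9  93. ] 0.5 12.1 [ 22.   -4.2 -14.1] 55.8 yaw -10.0
shift units now [-0.0002 -0.0012  0.0025] mm [ 0.  1. -2.]
time: 56.6
tool_pos: [534.2, -65.1, 224.6]
tcp_rot: [3.141, -0.001, -0.175]
contact_force: [0.5, 0.3, -0.3]
grip_width: 0.3
finger_force: 0.0
time: 56.93
tool_pos: [472.8, -79.2, 223.2]
tcp_rot: [3.141, 0.004, -0.175]
contact_force: [1.3, 0.1, 1.1]
grip_width: 0.6
finger_force: 0.0
pos [472.8 -79.2 223.2] 0.6 0.0 [1.3 0.1 1.1] 56.9 yaw -10.0
shift units now [ 0.1837 -0.0315 -0.0279] mm [149.2  -0.8  21.8]
top 1 0 [1, 0, 0, 0] (np.int64(356), np.int64(185))
top 1 0.2 [0, 0, 0, 0] (np.int64(356), np.int64(180))
top 1 0.4 [0, 0, 0, 0] (np.int64(357), np.int64(175))
top 1 0.8 [0, 0, 0, 0] (np.int64(360), np.int64(167))
top 1 2.15 [0, 0, 0, 0] (np.int64(365), np.int64(162))
top -1 0 [9, 9, 8, 6] (np.int64(347), np.int64(238))
top -1 0.2 [9, 9, 9, 9] (np.int64(347), np.int64(242))
top -1 0.4 [9, 9, 9, 9] (np.int64(346), n
[... 545 characters left out ...]
4(261), np.int64(251))
wrist -1 0.8 [0, 0, 0, 0] (np.int64(260), np.int64(272))
wrist -1 2.15 [0, 0, 0, 0] (np.int64(253), np.int64(308))
scene 1 0 [0, 0, 0, 0] (np.int64(364), np.int64(273))
scene 1 0.2 [0, 0, 0, 0] (np.int64(369), np.int64(270))
scene 1 0.4 [0, 0, 0, 0] (np.int64(373), np.int64(266))
scene 1 0.8 [0, 0, 0, 0] (np.int64(380), np.int64(257))
scene 1 2.15 [0, 0, 0, 0] (np.int64(382), np.int64(230))
scene -1 0 [0, 0, 0, 0] (np.int64(309), np.int64(301))
scene -1 0.2 [0, 0, 0, 0] (np.int64(304), np.int64(302))
scene -1 0.4 [0, 0, 0, 0] (np.int64(299), np.int64(303))
scene -1 0.8 [0, 0, 0, 0] (np.int64(292), np.int64(301))
scene -1 2.15 [0, 6, 2, 0] (np.int64(294), np.int64(272))
```

```bash
python3 -m inch '[0,0,0,-0.035,-0.0105,0,1,0,0,0,-0.035,-0.0105,0,1,0,0,0,-0.0334,-0.0105,0,1,0,0,0,0,0,0,1,0,0,0,0,0,0.03,1,0,0,0,0,0,0.03,1,0,0,0,0,0,0.019,1,0,0,0,0,0,0,1]'; python3 -c "
from h import *
go(395.7,-40,91,-10)"; python3 -m inch '[0,0,0,0,0,0.006,1,0,0,0,0,0,0.006,1,0,0,0,0,0,0.006,1,0,0,0,0,0,0.006,1]';python3 -m inch '[0,0,0,0,0,0.006,1,0,0,0,0,0,0.006,1,0,0,0,0,0,0.006,1,0,0,0,0,0,0.006,1]';python3 -c "
from h import *
go(395.7,-40,91,-10)"
```

```text
time: 57.75
tool_pos: [398.6, -39.6, 157.6]
tcp_rot: [-3.141, 0.006, -0.174]
contact_force: [-1.0, -0.0, 0.0]
grip_width: 0.5
finger_force: 0.0
pos [398.6 -39.6 157.6] 0.5 0.0 [-1. -0.  0.] 57.8 yaw -10.0
shift units now [-0.003   0.0012  0.0832] mm [ -2.9  -0.4 -66.6]
turn units [-0.0005  0.0038  0.0002]  shift after turn [-0.0035  0.0012  0.0832]
time: 58.08
tool_pos: [400.0, -40.2, 141.1]
tcp_rot: [3.142, -0.001, -0.175]
contact_force: [-0.3, 0.4, 1.5]
grip_width: 0.4
finger_force: 0.8
time: 58.42
tool_pos: [399.2, -40.0, 121.3]
tcp_rot: [-3.141, 0.0, -0.175]
contact_force: [-1.6, 0.6, 3.2]
grip_width: 0.4
finger_force: 1.2
pos [399.2 -40.  121.3] 0.4 1.2 [-1.6  0.6  3.2] 58.4 yaw -10.0
shift units now [-0.0043  0.0007  0.0379] mm [ -3.5   0.  -30.3]
turn units [-0.0001  0.0002 -0.0001]  shift after turn [-0.0043  0.0007  0.0379]
```

```bash
python3 -m inch '[0,0,0,-0.002,0,0.007,1,0,0,0,-0.002,0,0.008,1,0,0,0,0,0,0.008,1,0,0,0,0,0,0.008,1,0,0,0,0,0,0.006,1,0,0,0,0,0,0,1]';python3 -m inch '[0,0,0,0.006,0,0,1,0,0,0,0.006,0,0,1,0,0,0,0.006,0,0,1,0,0,0,0.006,0,0,1,0,0,0,0.005,0,0,1,0,0,0,0,0,0,1]'; python3 -m inch '[0,0,0,0.005,0,0,1,0,0,0,0.004,0,0,1,0,0,0,0.002,0,0,1,0,0,0,0,0,0,1]';python3 -c "
from h import *
go(509-80*.985,-60+80*.174,91)"
```

```text
time: 58.92
tool_pos: [395.5, -39.3, 91.1]
tcp_rot: [-3.141, 0.002, -0.175]
contact_force: [-1.3, 0.2, 0.9]
grip_width: 0.1
finger_force: 0.4
time: 59.42
tool_pos: [419.7, -43.6, 92.0]
tcp_rot: [-3.141, 0.0, -0.175]
contact_force: [-2.8, 0.4, -0.7]
grip_width: 0.6
finger_force: 1.1
time: 59.75
tool_pos: [427.0, -44.8, 91.7]
tcp_rot: [-3.141, 0.003, -0.175]
contact_force: [-4.4, 1.7, -1.5]
grip_width: 0.5
finger_force: 2.1
pos [427.  -44.8  91.7] 0.5 2.1 [-4.4  1.7 -1.5] 59.8 yaw -10.0
shift units now [0.0042 0.0008 0.0008] mm [ 3.2 -1.2 -0.7]
```

Keep pushing to a firm stop, then retract.

```bash
python3 -m inch '[0,0,0,0.003,0,0,1,0,0,0,0.003,0,0,1,0,0,0,0,0,0,1]'; python3 -m inch '[0,0,0,0.002,0,0,1,0,0,0,0.002,0,0,1,0,0,0,0,0,0,1]'; python3 -m inch '[0,0,0,0.002,0,0,1,0,0,0,0.002,0,0,1,0,0,0,0,0,0,1]';python3 -c "
from h import *
go(509-80*.985,-60+80*.174,91)"
```

```text
time: 60.0
tool_pos: [429.2, -45.2, 90.7]
tcp_rot: [-3.141, 0.009, -0.174]
contact_force: [-9.6, 0.2, -5.2]
grip_width: 0.4
finger_force: 4.3
time: 60.25
tool_pos: [430.6, -45.2, 90.0]
tcp_rot: [-3.141, 0.013, -0.174]
contact_force: [-12.8, 0.2, -7.8]
grip_width: 0.1
finger_force: 5.9
time: 60.5
tool_pos: [431.9, -45.0, 89.2]
tcp_rot: [-3.14, 0.017, -0.174]
contact_force: [-16.4, 4.4, -8.1]
grip_width: 0.5
finger_force: 8.3
pos [431.9 -45.   89.2] 0.5 8.3 [-16.4   4.4  -8.1] 60.5 yaw -10.0
shift units now [-0.0019  0.0017 -0.0022] mm [-1.7 -1.1  1.8]
```

```bash
python3 -m inch '[0,0,0,0.002,0,0,1,0,0,0,0.001,0,0,1,0,0,0,0,0,0,1]'; python3 -m inch '[0,0,0,-0.02,0,0,1,0,0,0,-0.03,0,0,1,0,0,0,-0.02,0,0,1,0,0,0,0,0,-0.045,1,0,0,0,0,0,-0.045,1,0,0,0,0,0,-0.045,1,0,0,0,0,0,-0.035,1,0,0,0,0,0,0,1,0,0,0,0,0,0,1]'; cat > chk.py <<'E'
from h import *
go(472,-79,223)
C=np.array([509,-60]);u=np.array([.985,-.174]);t=np.array([.174,.985])
for n in('wrist','top','scene'):
  c=capture(n); hsv=cv2.cvtColor(c['image'],cv2.COLOR_RGB2HSV)
  m=((hsv[:,:,0]>18)&(hsv[:,:,0]<32)&(hsv[:,:,1]>110)&(hsv[:,:,2]>100))
  for sg in (1,-1):
    for th in (-0.05,0,0.05,0.1,0.2,0.4,0.8):
      k=[]
      for s in (15,30,45,60):
        r=60.5+s*np.sin(th)+9.5*np.cos(th)-2; z=104.5-s*np.cos(th)+9.5*np.sin(th)
        a,b=proj(c,(*(C+sg*r*u),z)).astype(int)
        k.append(int(m[b-1:b+2,a-1:a+2].sum()) if 1<a<558 and 1<b<418 else -1)
      print(n,sg,th,k,a,b)
E
python3 chk.py | grep -v 'scene 1'
```

```text
time: 60.75
tool_pos: [432.2, -45.0, 89.0]
tcp_rot: [-3.14, 0.022, -0.174]
contact_force: [-22.6, 4.6, -2.1]
grip_width: 0.6
finger_force: 11.8
time: 61.5
tool_pos: [387.8, -38.2, 229.9]
tcp_rot: [3.141, -0.007, -0.175]
contact_force: [0.8, -1.1, -0.0]
grip_width: 0.5
finger_force: 0.0
pos [387.8 -38.2 229.9] 0.5 0.0 [ 0.8 -1.1 -0. ] 61.5 yaw -10.0
shift units now [0.1124 0.0319 0.0095] mm [ 84.2 -40.8  -6.9]
wrist 1 -0.05 [-1, -1, -1, 0] 283 2
wrist 1 0 [-1, -1, -1, -1] 283 0
wrist 1 0.05 [-1, -1, -1, -1] 283 -4
wrist 1 0.1 [-1, -1, -1, -1] 283 -8
wrist 1 0.2 [-1, -1, -1, -1] 283 -16
wrist 1 0.4 [-1, -1, -1, -1] 283 -33
wrist 1 0.8 [-1, -1, -1, -1] 283 -67
wrist -1 -0.05 [7, 9, 9, 9] 283 141
wrist -1 0 [4, 7, 9, 9] 283 144
wrist -1 0.05 [4, 1, 1, 1] 283 147
wrist -1 0.1 [1, 0, 0, 0] 283 150
wrist -1 0.2 [0, 0, 0, 0] 283 155
wrist -1 0.4 [0, 0, 0, 0] 283 166
wrist -1 0.8 [0, 0, 0, 0] 283 185
top 1 -0.05 [2, 0, 0, 0] 355 187
top 1 0 [2, 0, 0, 0] 355 185
top 1 0.05 [1, 0, 0, 0] 356 184
top 1 0.1 [1, 2, 0, 0] 356 183
top 1 0.2 [2, 1, 0, 0] 356 181
top 1 0.4 [1, 0, 0, 0] 357 176
top 1 0.8 [0, 0, 0, 0] 359 168
top -1 -0.05 [0, 0, 0, 0] 347 236
top -1 0 [0, 0, 0, 0] 347 237
top -1 0.05 [0, 0, 0, 0] 347 238
top -1 0.1 [0, 0, 0, 0] 347 239
top -1 0.2 [0, 0, 0, 0] 347 242
top -1 0.4 [0, 0, 0, 0] 346 246
top -1 0.8 [0, 0, 0, 0] 346 252
scene -1 -0.05 [3, 2, 0, 0] 311 300
scene -1 0 [3, 2, 1, 2] 310 300
scene -1 0.05 [3, 4, 4, 1] 308 301
scene -1 0.1 [3, 4, 6, 0] 307 301
scene -1 0.2 [3, 2, 2, 0] 305 302
scene -1 0.4 [0, 0, 0, 0] 300 302
scene -1 0.8 [0, 0, 0, 0] 293 300
```

```bash
python3 -c "
from plant import close_job
print(close_job())"
```

```text
the job is handed in; nothing more can be done
None
```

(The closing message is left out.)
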